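# Change the batch in the dry warming bath

## Task

Change the batch in the warming bath: lift the lid off by its knob and set it down on the grey heat mat, stand every white-capped (finished) jar from the bath upright on the steel tray and every blue-capped jar upright inside the bath. Then put the lid back so that it sits flush all round, and only after that turn the thermostat knob until its white pointer stands at the red marker on the scale. Set everything down gently, drop nothing, and leave the other things on the bench where they are.

Things in the scene. Friction and masses are not known exactly. Their poses are not given: they have to be found in the camera images.
- bath_rim (a point): centre of the tub's mouth, at rim height, of the white round dry warming bath. The bath is fixed to the bench; upright, 230 mm in outer diameter, its rim 140 mm above the bench. The tub is open inside to 210 mm diameter, wall 10 mm thick, and goes 82 mm straight down to a flat steel shelf. The point's x axis points away from the bath's control console; a 150 mm wide console (top 95 mm above the bench) stands out on the -x side, towards the robot, to 225 mm from this point.
- bath_shelf (a point): centre of the flat shelf inside the tub on which jars stand, 58 mm above the bench (82 mm under the rim). It has room for three jars set about 52 mm from this centre, 120 degrees apart. Jar tops then stay 10 mm under the rim.
- lid: loose round steel lid of the bath (500 g, may vary by a fifth), 230 mm in diameter, 58 mm tall with its knob. Origin at the centre of its underside. Below the 7 mm thick flange (7 to 14 mm above the origin) is a tapered plug 7 mm deep, 182 mm across at the bottom and 196 mm at the top, that drops into the tub's mouth (so about 7 mm play all round). When it is seated flush its origin is 133 mm above the bench. It lies on the bath at the start.
- lid_knob (a point): centre of the lid's black knob: an upright cylinder 38 mm in diameter and 24 mm tall, on a 20 mm stem; on the lid's axis, 46 mm above the lid's underside and 28 mm above the lid's top surface. 179 mm above the bench when the lid is seated flush, 50 mm when it lies on the mat.
- mat: dark grey ribbed heat mat for the lid, 200 x 200 x 4 mm, fixed to the bench. Origin at the centre of its underside.
- tray: shallow steel tray, fixed, 200 mm (its x) by 120 mm (its y), 16 mm tall, wall and floor 4 mm thick. Origin at the centre of its underside. Room for two jars, 45 mm either way from its centre along x.
- dial (a joint): angle of the thermostat knob, rad: 0 to 4.71, growing clockwise seen from above; it turns with light even friction (0.04 N m) and stays where it is left. Starts between 0 and 0.5.
- dial_grip (a point): where to grip the thermostat knob: on its upright axis, 123.5 mm above the bench. The knob is a black bar 48 mm long, 13 mm wide, 32 mm tall, its top 133.5 mm above the bench, standing on a black disc of 62 mm diameter whose top is 101.5 mm above the bench. The point's x axis runs along the bar towards the pointer.
- dial_pointer (a point): tip of the knob's white pointer line, at the edge of its disc, 30 mm from the knob's axis.
- set_mark (a point): point at the disc's edge, 30 mm from the knob's axis, right inside the red marker: a 9 mm wide red tab on the white scale plate. The pointer tip lies here when the dial is set. It lies 0.7 to 2.6 rad clockwise of the pointer's start.
- blue1_c (a point): centre (36 mm above its foot) of a blue-capped jar, a squat round amber jar 44 mm in diameter and 72 mm tall with a heavy foot (100 to 200 g), standing upright; to be loaded; starts on the bench. May be absent.
- blue2_c (a point): centre (36 mm above its foot) of a blue-capped jar, a squat round amber jar 44 mm in diameter and 72 mm tall with a heavy foot (100 to 200 g), standing upright; to be loaded; starts on the bench. May be absent.
- blue3_c (a point): centre (36 mm above its foot) of a blue-capped jar, a squat round amber jar 44 mm in diameter and 72 mm tall with a heavy foot (100 to 200 g), standing upright; to be loaded; starts on the bench. May be absent.
- white1_c (a point): centre (36 mm above its foot) of a white-capped jar, a squat round amber jar 44 mm in diameter and 72 mm tall with a heavy foot (100 to 200 g), standing upright; finished; starts inside the bath under the lid. May be absent.
- white2_c (a point): centre (36 mm above its foot) of a white-capped jar, a squat round amber jar 44 mm in diameter and 72 mm tall with a heavy foot (100 to 200 g), standing upright; finished; starts inside the bath under the lid. May be absent.
- roll: a white paper-towel roll, 110 mm in diameter, 105 mm tall; stays where it is. Origin at the centre of its foot.
- washbottle: a white wash bottle with a red spout, 64 mm in diameter, about 195 mm tall, spout reaching 60 mm out; stays where it is. Origin at the centre of its foot.
- reagent: a tall amber bottle with a black cap, 68 mm in diameter, 150 mm tall; stays where it is. Origin at the centre of its foot.
- standard: a 60 mm wide amber jar with a green cap, 105 mm tall; stays where it is. Origin at the centre of its foot.
- beaker: a glass beaker, 68 mm in diameter, 85 mm tall; stays where it is. Origin at the centre of its foot.
- petri: a stack of petri dishes, 90 mm in diameter, 45 mm tall; stays where it is. Origin at the centre of its foot.
There are look-alikes about, which are no part of the job. Leave any pink look-alike of the part that bears blue3_c alone.

How it is judged:
On the way, in this order (a step that is already met when the one before it is completed fails the run):
1. the lid is off the bath and lies flat and still on the heat mat, let go (horizontal distance between lid_knob and mat below 0.06 m and height (world z) of lid_knob below 0.055 m and angle between lid_knob's own z axis and vertical below 0.06 rad and contact force between the fingers and lid below 0.1 N and linear speed of lid below 0.02 m/s), for 0.2 s.
2. all white-capped jars stand on the tray and all blue-capped jars stand in the bath, let go (horizontal distance between each of blue1_c, blue2_c, blue3_c and bath_rim below 0.088 m and height (world z) of each of blue1_c, blue2_c, blue3_c below 0.105 m and angle between each of blue1_c, blue2_c, blue3_c, white1_c, white2_c's own z axis and vertical below 0.15 rad and contact force between the fingers and blue1 below 0.1 N and contact force between the fingers and blue2 below 0.1 N and contact force between the fingers and blue3 below 0.1 N and x of white1_c in the frame of tray between -0.085 and 0.085 m and y of white1_c in the frame of tray between -0.045 and 0.045 m and height (world z) of each of white1_c, white2_c below 0.048 m and contact force between the fingers and white1 below 0.1 N and x of white2_c in the frame of tray between -0.085 and 0.085 m and y of white2_c in the frame of tray between -0.045 and 0.045 m and contact force between the fingers and white2 below 0.1 N), for 0.2 s.
3. the lid is back on the bath, flush, let go (horizontal distance between lid_knob and bath_rim below 0.01 m and height (world z) of lid_knob below 0.1825 m and angle between lid_knob's own z axis and vertical below 0.035 rad and contact force between the fingers and lid below 0.1 N), for 0.2 s.
4. the thermostat pointer stands at the red marker (horizontal distance between dial_pointer and set_mark below 0.0045 m), for 0.2 s.
At the end, for the whole second after the job is handed in: Blue-capped jars stand upright (8 degrees) on the bath shelf, white-capped ones on the tray floor; lid flush (knob within 10 mm of the tub centre, under 3.5 mm high, level within 2 degrees); pointer tip within 4.5 mm of the red marker centre; all at rest and let go (all of step 2 and all of step 3 and horizontal distance between dial_pointer and set_mark below 0.0045 m and linear speed of each of blue1, blue2, blue3, white1, white2, lid below 0.02 m/s); the robot touches nothing.
It fails at once if a jar or the lid is dropped (falls freely more than about 4 cm) ((linear speed of blue1 above 0.9 m/s and contact force between blue1 and anything else below 0.05 N) or (linear speed of blue2 above 0.9 m/s and contact force between blue2 and anything else below 0.05 N) or (linear speed of blue3 above 0.9 m/s and contact force between blue3 and anything else below 0.05 N) or (linear speed of white1 above 0.9 m/s and contact force between white1 and anything else below 0.05 N) or (linear speed of white2 above 0.9 m/s and contact force between white2 and anything else below 0.05 N) or (linear speed of lid above 0.9 m/s and contact force between lid and anything else below 0.05 N)).
It fails at once if another thing on the bench is moved more than 3 cm (distance of any of roll, washbottle, reagent, standard, beaker, petri from where it was at the start of the episode above 0.03 m).
Of white1, white2 only 1 to 2 are there at a start; the rules pass over those that are not, and their reading is None.
Of blue1, blue2, blue3 only 2 to 3 are there at a start; the rules pass over those that are not, and their reading is None.
At some moment in a run one of blue1, blue2, blue3, white1, white2 may be knocked a few centimetres aside while the robot is not near it.
It also fails if it takes over 210 s, if anything falls off the work surface, if the arm or the gripper's body presses on something with over 40 N, if the wrist force passes 120 N, or if a joint passes its speed limit or range.

## Robot

A 6-joint arm with a two-finger parallel gripper is mounted at the origin on the work surface. World frame = base frame: x ahead of the robot, y to its left, z up, the work surface at z = 0. Lengths are in m, angles in rad, forces in N, time in s.
With the tool pointing down it reaches from about 0.375 to 0.9 m from the base axis. Payload 3.1 kg.
Tool frame: the origin (TCP) lies between the finger pads; the fingertips stand 22 mm ahead of it and the grasp point (between the pads) lies 3 mm ahead of it; z points along the fingers, y is the direction in which the jaws open and shut (so a half turn about z gives the same grasp; the last joint's range is limited). The gripper opens to 87 mm and grips with 3 to 60 N. Pads are 19 mm wide; open, the fingers measure 117 mm over their backs; the gripper's body (75 mm by 190 mm) begins 51 mm behind the grasp point.
Start: joints at [-1.294, 0.527, 1.433, -0, 1.181, -0.178], TCP at [0.275, -0.561, 0.206] pointing down, gripper open.
Joint ranges: [-3.08, 3.08], [-0.75, 2.2], [0.22, 2.44], [-1.43, 4.57], [0, 2.65], [-2.85, 2.85]. Speed limits (rad/s): [2.79, 2.79, 3.14, 3.14, 3.14, 3.14].

## Interface

Orientations are given as a unit quaternion [x, y, z, w].
In Python, from rig import get_obs, camera, get_calibration, hand_in, search_frame gives the robot as it stands.
- The arm moves only by the shell command python3 -m jog 'ROWS' [FORCE]. ROWS is JSON, a list of rows, each an object with "grip": the closure in counts, from 0 (fully open) to 255 (shut); "travel": the shift along the world's x, y, z in cm, a list of three; "twist": the turn about the world's z in degrees. A call has 1 to 8 rows; each row shifts and turns the commanded pose from where the row before left it; what a row does not reach is not made up. A row lasts 1/10 s, in which the tool goes at most 50 mm and 8.59 degrees, less where a joint would pass 70% of its speed; a pose out of reach is approached as far as the arm can. A call is refused whole if a number of a shift passes 5 or a number of a turn 8.59, either way. A call with a gripper value outside its range is refused whole. The fingers move at their own pace and stop on an object; FORCE is the grip in N (left out, the last holds). Time passes only in rows, so rows that do not move let the fingers close. It gives the time, the measured TCP pose, the force and the opening at its end, in the units of the state.
- get_obs(): the state, without advancing time (a new reading comes with each control period).
- camera(name): name is "side" or "top" or "wrist"; returns the picture (420x560x3 uint8, red, green, blue); there is no depth.
- get_calibration(name): a dict with "fx", "fy", "cx", "cy" (pixels), "k1" (the pictures are not rectified: a ray, as slopes to the right and down, at radius r is drawn at 1 + k1 r^2 times it, then the intrinsics apply), "R" (3x3) and "t" (3): a world point X has camera coordinates R X + t; the wrist camera has in their place "T_tool_cam" (4x4, takes a point from camera to tool coordinates, whose origin is the TCP and whose axes are the flange's). Camera axes: x right, y down, z forward; pixel columns grow to the right and rows downward; lengths in m; the calibration is good to about 2 mm. A picture is of the moment at which its call begins: read the wrist's pose just before it. get_calibration takes no time and is no camera call.
- hand_in(): hands the job in, once; it reports no verdict.
Trained networks look in the newest picture that a camera, given by its name, has taken for a name from the list of things; names that differ only in an ending like _2 or _b are one class to them, and where a whole thing is asked for, a point or a joint stands for the part that bears it (a point fixed in the world has none). Each returns a list of dicts, best first, with "p" (0 to 1); they miss things now and then, are a little off and sometimes report something else, mostly with a low value. They report only what shows in the picture. A call takes as long as a camera call. They do not tell look-alikes from the thing itself.
- search_frame(target, camera): "at" ([x, y, z] in m, in world coordinates, good to about 4 mm: the middle of the surface that is visible of it).
The state is a dict: "time": time; "q": joint angles; "joint_velocities": joint speeds; "joint_torque": joint torques, N m; "position": TCP position; "tool_rot": TCP orientation; "ft_force": force on the tool from outside, world axes, zero at the start; "moment": the same for the moment, N m; "grip_width": finger opening in m.
Only numpy, scipy, OpenCV 4.12 (cv2) and the standard library are available. Lean on these libraries where they do the work, as an engineer would, in place of code of your own. Each camera call takes 0.05 s, during which the arm holds its last target. There are 200 camera calls.

## Working session

There is one attempt and no reset: what is moved stays moved. The work goes in short steps, Python scripts to look and compute and a shell command to move; the robot and the scene stay as the last step left them, time stands still between calls to the robot, and variables do not carry over. Pictures are saved under pics/ and viewed, about 12 in all and at most 16, crops included, and the job is handed in when it is done.

```bash
ls; mkdir -p pics
cat > h.py <<'E'
import numpy as np, cv2
from rig import get_obs, camera, get_calibration, hand_in, search_frame
from scipy.spatial.transform import Rotation as Ro
def snap(n,f):
    o=get_obs(); im=camera(n); cv2.imwrite('pics/'+f+'.png',im[...,::-1]); return im,o
def cam(n,o=None):
    c=get_calibration(n)
    if n=='wrist':
        o=o or get_obs(); T=np.eye(4);T[:3,:3]=Ro.from_quat(o['tool_rot']).as_matrix();T[:3,3]=o['position']
        M=np.linalg.inv(T@np.array(c['T_tool_cam'])); R,t=M[:3,:3],M[:3,3]
    else: R,t=np.array(c['R']),np.array(c['t'])
    return c,R,t
def proj(X,n,o=None):
    c,R,t=cam(n,o);p=R@np.array(X)+t;u=p[:2]/p[2];u=u*(1+c['k1']*(u@u));return np.array([c['fx']*u[0]+c['cx'],c['fy']*u[1]+c['cy']])
def ray(px,n,o=None):
    c,R,t=cam(n,o);d=np.array([(px[0]-c['cx'])/c['fx'],(px[1]-c['cy'])/c['fy']]);u=d.copy()
    for _ in range(20):u=d/(1+c['k1']*(u@u))
    return -R.T@t,R.T@np.array([u[0],u[1],1.])
def atz(px,z,n,o=None):
    C,d=ray(px,n,o);return C+d*(z-C[2])/d[2]
def tri(obs):
    A=0;b=0
    for px,n,o in obs:
        C,d=ray(px,n,o);d=d/np.linalg.norm(d);P=np.eye(3)-np.outer(d,d);A=A+P;b=b+P@C
    return np.linalg.solve(A,b)
E
python3 - <<'E'
from h import *
for n in('top','side'):
    snap(n,n+'0')
    for t in ['lid','lid_knob','mat','tray','dial_grip','dial_pointer','set_mark','blue1_c','white1_c','bath_rim','roll','washbottle','reagent','standard','beaker','petri']:
        try:print(n,t,[(np.round(r['at'],3).tolist(),round(r['p'],2)) for r in search_frame(t,n)])
        except Exception as e:print(n,t,e)
print(get_obs())
a=cv2.imread('pics/top0.png');b=cv2.imread('pics/side0.png')
E
```

```text
pics
top lid [([0.621, 0.011, 0.15], 0.7)]
top lid_knob [([0.623, 0.008, 0.145], 0.68)]
top mat [([0.438, 0.342, 0.001], 0.96), ([0.736, 0.29, 0.104], 0.53)]
top tray [([0.563, -0.268, 0.002], 0.87)]
top dial_grip [([0.461, -0.016, 0.102], 0.72), ([0.556, -0.398, 0.07], 0.26)]
top dial_pointer [([0.454, -0.02, 0.101], 0.58)]
top set_mark []
top blue1_c [([0.44, 0.342, -0.0], 0.72), ([0.641, -0.412, 0.103], 0.52)]
top white1_c []
top bath_rim [([0.462, -0.023, 0.095], 0.88)]
top roll [([0.736, 0.291, 0.106], 0.8)]
top washbottle [([0.636, 0.451, 0.118], 0.63), ([0.456, -0.018, 0.102], 0.33)]
top reagent [([0.732, -0.226, 0.106], 0.61), ([0.28, -0.25, 0.044], 0.53)]
top standard [([0.644, -0.414, 0.102], 0.65)]
top beaker [([0.344, -0.464, 0.04], 0.63)]
top petri [([0.282, -0.248, 0.044], 0.81)]
side lid [([0.626, -0.003, 0.152], 0.94), ([0.75, -0.255, 0.09], 0.48)]
side lid_knob [([0.623, -0.006, 0.151], 0.89), ([0.565, -0.269, 0.002], 0.5)]
side mat [([0.441, 0.342, 0.004], 0.57), ([0.75, -0.255, 0.092], 0.39)]
side tray [([0.566, -0.27, 0.002], 0.66), ([0.627, -0.004, 0.15], 0.66), 
[... 632 characters left out ...]
.7, 'q': array([-1.29452328e+00,  5.27515405e-01,  1.43269589e+00,  1.03319965e-05,
        1.18140740e+00, -1.78509845e-01]), 'joint_velocities': array([-8.41339796e-04, -6.22884386e-04, -6.65354230e-04, -7.82270375e-05,
        5.46510337e-04,  2.84754705e-04]), 'joint_torque': array([-7.82227089e-04, -4.40004623e+01, -1.76977962e+01,  6.33141934e-02,
        5.06089849e-02, -1.84491739e-05]), 'position': array([ 0.27455934, -0.56143835,  0.20574023]), 'tool_rot': array([ 9.74258216e-01,  2.25434976e-01,  4.13724413e-06, -1.32403141e-05]), 'ft_force': array([ 0.72116218, -0.32433709, -0.2503087 ]), 'moment': array([ 0.01440233, -0.0303042 ,  0.02162621]), 'grip_width': 0.08714920660576611}
```

View pics/top0.png

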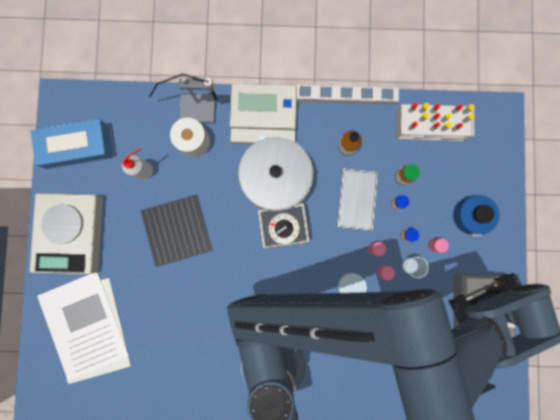

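View pics/side0.png

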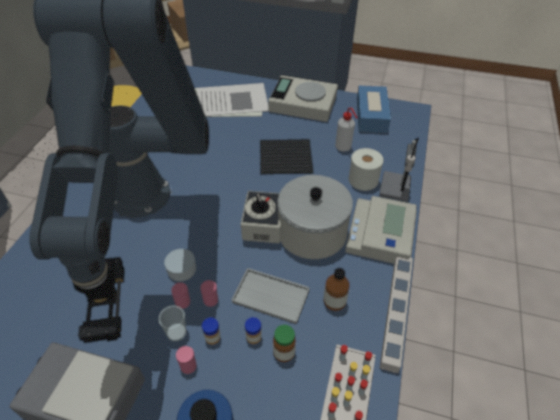

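Top view: lid knob (276,171), mat (177,230), tray (357,199), blue caps (402,202) and (411,235), three pink look-alikes, and the dial at (284,229). The side view shows the same: knob (316,194), blue caps (211,326) and (253,325). I can see only two blue jars.

Run:
```python
from h import *
def f(n,a,b):print(n,np.round(tri([(a,'top',None),(b,'side',None)]),3), 'topz')
f('knob',(276,171),(316,192))
f('blueA',(402,202),(253,325));f('blueB',(411,235),(211,326))
f('blueA/B swapped',(402,202),(211,326))
f('beaker',(417,266),(172,318))
for n,p in dict(tl=(342,169),tr=(377,172),br=(373,229),bl=(338,225)).items():print('tray',n,np.round(atz(p,.016,'top'),3))
for n,p in dict(tl=(142,210),tr=(197,196),br=(212,251),bl=(157,266)).items():print('mat',n,np.round(atz(p,.004,'top'),3))
print('blue tops',atz((402,202),.072,'top').round(3),atz((411,235),.072,'top').round(3))
print('knob z.19',atz((276,171),.191,'top').round(3),'pinks',[atz(p,.072,'top').round(3) for p in ((378,248),(387,273),(441,244))])
print(get_calibration('wrist'))
```

```text
knob [0.624 0.009 0.188] topz
blueA [ 0.554 -0.404  0.066] topz
blueB [ 0.446 -0.436  0.061] topz
blueA/B swapped [ 0.503 -0.424  0.087] topz
beaker [ 0.345 -0.451  0.08 ] topz
tray tl [ 0.663 -0.213  0.016]
tray tr [ 0.657 -0.333  0.016]
tray br [ 0.462 -0.322  0.016]
tray bl [ 0.472 -0.203  0.016]
mat tl [0.504 0.465 0.004]
mat tr [0.558 0.28  0.004]
mat br [0.372 0.221 0.004]
mat bl [0.316 0.404 0.004]
blue tops [ 0.551 -0.403  0.072] [ 0.444 -0.433  0.072]
knob z.19 [0.621 0.008 0.191] pinks [array([ 0.399, -0.327,  0.072]), array([ 0.32 , -0.357,  0.072]), array([ 0.418, -0.53 ,  0.072])]
{'fx': 346.08980540306885, 'fy': 346.08980540306885, 'cx': 276.234020908949, 'cy': 208.35361486024559, 'k1': -0.051169540869525375, 'T_tool_cam': array([[-3.67723485e-04, -9.59242404e-01, -2.82584281e-01,
         7.65002802e-02],
       [ 9.99999495e-01, -6.16975044e-04,  7.93056584e-04,
         4.07275636e-04],
       [-9.35080953e-04, -2.82583847e-01,  9.59242146e-01,
        -1.78571279e-01],
       [ 0.00000000e+00,  0.00000000e+00,  0.00000000e+00,
         1.00000000e+00]])}
```

```bash
python3 -m jog '[{"grip":0,"travel":[0,0,5],"twist":0},{"grip":0,"travel":[0,0,5],"twist":0},{"grip":0,"travel":[2.4,4,0],"twist":-4},{"grip":0,"travel":[2.4,4,0],"twist":-4},{"grip":0,"travel":[2.4,4,0],"twist":-4},{"grip":0,"travel":[2.4,4,0],"twist":-4},{"grip":0,"travel":[2.4,4,0],"twist":-4},{"grip":0,"travel":[2.4,4,0],"twist":-4}]' 20
python3 -m jog '[{"grip":0,"travel":[2.4,4,0],"twist":-2},{"grip":0,"travel":[2.4,4,0],"twist":0},{"grip":0,"travel":[2.4,4,0],"twist":0},{"grip":0,"travel":[2.4,4,0],"twist":0},{"grip":0,"travel":[0,4,0],"twist":0},{"grip":0,"travel":[0,4,0],"twist":0},{"grip":0,"travel":[0,0,0],"twist":0},{"grip":0,"travel":[0,0,0],"twist":0}]'
python3 - <<'E'
from h import *
im,o=snap('wrist','w1');print(o['position'],Ro.from_quat(o['tool_rot']).as_euler('xyz',degrees=True))
print('knob px',proj((.624,.009,.191),'wrist',o))
for t in ['lid_knob','dial_grip','dial_pointer','set_mark','bath_rim']:print(t,[(np.round(r['at'],3).tolist(),round(r['p'],2)) for r in search_frame(t,'wrist')])
snap('top','t1')
cv2.imwrite('pics/c1.png',np.hstack([cv2.imread('pics/w1.png'),cv2.resize(cv2.imread('pics/t1.png')[:,:280],None,fx=1,fy=1)])[:, :800])
E
```

```text
time: 2.5
position: [0.4192, -0.3198, 0.306]
tool_rot: [1.0, 0.016, 0.0, 0.0]
ft_force: [-0.4, 0.0, -0.0]
grip_width: 0.0869
time: 3.3
position: [0.5146, -0.0808, 0.306]
tool_rot: [1.0, 0.002, 0.0, 0.0]
ft_force: [0.1, -0.5, 0.2]
grip_width: 0.087
[ 0.51464023 -0.08082019  0.3059676 ] [ 1.79949826e+02 -2.29514949e-02  1.91855272e-01]
knob px [162.65614473  65.23365352]
lid_knob [([0.616, 0.008, 0.148], 0.98)]
dial_grip [([0.462, -0.022, 0.104], 0.64), ([0.45, -0.429, 0.064], 0.31)]
dial_pointer [([0.459, -0.026, 0.099], 0.62)]
set_mark [([0.462, 0.017, 0.102], 0.57), ([0.567, -0.268, 0.003], 0.53)]
bath_rim [([0.469, -0.034, 0.095], 0.57)]
```

View pics/w1.png

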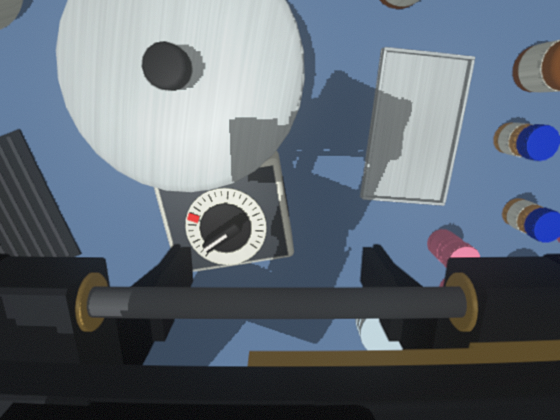

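Wrist view: lid knob at (166,65), within 3 px of the prediction. The dial's axis is near (226,227), its pointer tip near (205,248) and the red tab near (193,217). Now the knob.

```bash
python3 -m jog '[{"grip":0,"travel":[3.6,2.9,0],"twist":0},{"grip":0,"travel":[3.6,2.9,0],"twist":0},{"grip":0,"travel":[3.7,2.9,0],"twist":0},{"grip":0,"travel":[0,0,-4],"twist":0},{"grip":0,"travel":[0,0,-3],"twist":0},{"grip":0,"travel":[0,0,0],"twist":0},{"grip":0,"travel":[0,0,0],"twist":0}]' 40
python3 - <<'E'
from h import *
im,o=snap('wrist','w2');print(o['position'])
for x in((.624,.007,.191),(.622,.009,.191)):print('knob px',proj(x,'wrist',o))
g=cv2.cvtColor(im,cv2.COLOR_RGB2GRAY);m=(g<60).astype('uint8');n,l,s,c=cv2.connectedComponentsWithStats(m)
for i in range(1,n):
    if s[i][4]>300:print(s[i],c[i])
E
```

```text
time: 4.35
position: [0.6237, 0.005, 0.2357]
tool_rot: [1.0, 0.0, -0.0, -0.0]
ft_force: [1.1, -0.9, 1.3]
grip_width: 0.0867
[0.62368426 0.00498095 0.23570752]
knob px [271.82160037 223.50879686]
knob px [268.90447299 226.2819721 ]
[ 243  190   53   56 2312] [268.93685121 217.85380623]
[    0   219   560   201 66157] [271.37105673 344.88853787]
[ 273  323   55   28 1280] [300.68828125 338.43984375]
```

View pics/w2.png

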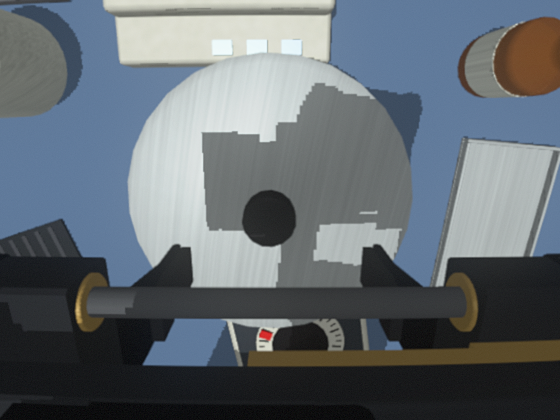

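Knob top centred near (269,218), which puts the knob at about (0.627, 0.009). Correct, descend and grip.

```bash
python3 -m jog '[{"grip":0,"travel":[0.3,0.4,-2],"twist":0},{"grip":0,"travel":[0,0,-2],"twist":0},{"grip":0,"travel":[0,0,-1.4],"twist":0},{"grip":0,"travel":[0,0,0],"twist":0},{"grip":255,"travel":[0,0,0],"twist":0},{"grip":255,"travel":[0,0,0],"twist":0},{"grip":255,"travel":[0,0,0],"twist":0},{"grip":255,"travel":[0,0,0],"twist":0}]' 40
python3 -m jog '[{"grip":255,"travel":[0,0,0],"twist":0},{"grip":255,"travel":[0,0,0],"twist":0},{"grip":255,"travel":[0,0,0],"twist":0},{"grip":255,"travel":[0,0,0.5],"twist":0},{"grip":255,"travel":[0,0,1],"twist":0},{"grip":255,"travel":[0,0,1],"twist":0}]' 40
```

```text
time: 5.2
position: [0.627, 0.0095, 0.1826]
tool_rot: [1.0, 0.001, 0.001, 0.0]
ft_force: [0.0, -0.2, 0.0]
grip_width: 0.0627
time: 5.8
position: [0.6267, 0.0096, 0.2077]
tool_rot: [1.0, 0.0, 0.0, 0.0]
ft_force: [0.5, 0.5, 0.0]
grip_width: 0.0152
```

Run:
```python
from h import *
im,o=snap('wrist','w3');print(o['position'],o['grip_width'],o['ft_force'])
for t in ['lid_knob','lid']:print(t,[(np.round(r['at'],3).tolist(),round(r['p'],2)) for r in search_frame(t,'wrist')])
im,_=snap('side','s3')
cv2.imwrite('pics/c3.png',np.hstack([cv2.resize(cv2.imread('pics/w3.png'),(400,300)),cv2.resize(cv2.imread('pics/s3.png')[130:280,220:420],(400,300))]))
```

```text
[0.62673558 0.00955096 0.20767492] 0.015189958711168797 [0.47731956 0.49337918 0.02721357]
lid_knob [([0.663, 0.012, 0.152], 0.7)]
lid [([0.66, 0.011, 0.155], 0.56)]
```

View pics/c3.png

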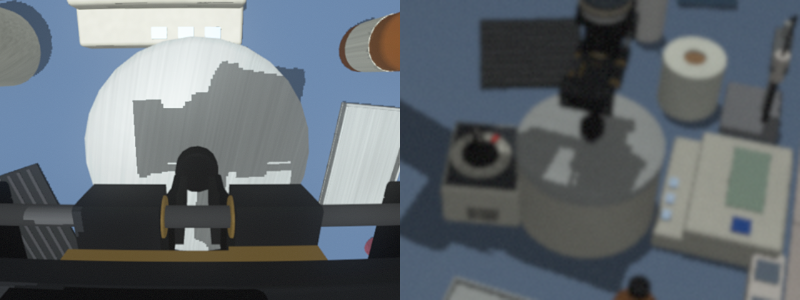

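Run:
```python
from h import *
o=get_obs();print(o['grip_width'],o['time'])
for z in(.191,.2,.216):print(z,atz((276,235),z,'wrist',o).round(4))
p=o['position']
for d in(0.022,.003,-.03):print(d,proj(p+[0,0,-d],'wrist',o))
im=cv2.imread('pics/w3.png')[170:350,170:400];cv2.imwrite('pics/c4.png',cv2.resize(im,None,fx=3,fy=3))
```

```text
0.00250537745824716 6.0
0.191 [0.6296 0.0087 0.191 ]
0.2 [0.633  0.0087 0.2   ]
0.216 [0.6391 0.0087 0.216 ]
0.022 [274.66451202 235.98371198]
0.003 [274.56658306 247.9637094 ]
-0.03 [274.34590277 275.03531013]
```

View pics/c4.png

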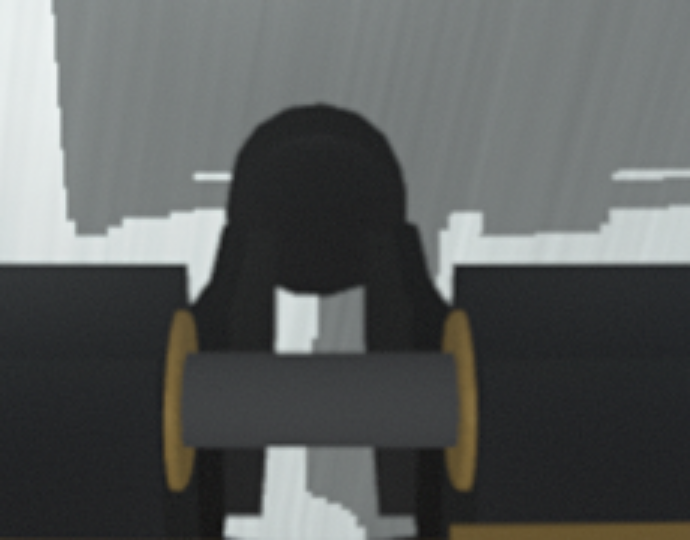

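The knob is where I expected (~0.629, 0.009), but I lifted before the slow fingers (~60 mm/s) had closed. Open, descend again, and wait longer this time.

```bash
python3 -m jog '[{"grip":0,"travel":[0.2,0,1],"twist":0},{"grip":0,"travel":[0,0,0],"twist":0},{"grip":0,"travel":[0,0,0],"twist":0},{"grip":0,"travel":[0,0,0],"twist":0},{"grip":0,"travel":[0,0,0],"twist":0},{"grip":0,"travel":[0,0,0],"twist":0},{"grip":0,"travel":[0,0,0],"twist":0},{"grip":0,"travel":[0,0,0],"twist":0}]' 40
python3 -m jog '[{"grip":0,"travel":[0,0,0],"twist":0},{"grip":0,"travel":[0,0,0],"twist":0},{"grip":0,"travel":[0,0,0],"twist":0},{"grip":0,"travel":[0,0,-1.5],"twist":0},{"grip":0,"travel":[0,0,-1.2],"twist":0},{"grip":0,"travel":[0,0,-0.9],"twist":0},{"grip":255,"travel":[0,0,0],"twist":0},{"grip":255,"travel":[0,0,0],"twist":0}]'
python3 -m jog '[{"grip":255,"travel":[0,0,0],"twist":0},{"grip":255,"travel":[0,0,0],"twist":0},{"grip":255,"travel":[0,0,0],"twist":0},{"grip":255,"travel":[0,0,0],"twist":0},{"grip":255,"travel":[0,0,0],"twist":0},{"grip":255,"travel":[0,0,0],"twist":0},{"grip":255,"travel":[0,0,0],"twist":0},{"grip":255,"travel":[0,0,0],"twist":0}]'
```

```text
time: 6.8
position: [0.6285, 0.0096, 0.2166]
tool_rot: [1.0, 0.001, -0.0, -0.0]
ft_force: [-0.4, -0.0, 0.7]
grip_width: 0.0588
time: 7.6
position: [0.6285, 0.0096, 0.1805]
tool_rot: [1.0, 0.0, -0.0, -0.0]
ft_force: [0.0, 0.2, -0.4]
grip_width: 0.0778
time: 8.4
position: [0.6286, 0.0096, 0.1807]
tool_rot: [1.0, 0.0, -0.0, -0.0]
ft_force: [-0.1, 0.3, 0.1]
grip_width: 0.015
```

Run:
```python
from h import *
im,o=snap('wrist','w5');print(o['position'],o['grip_width'],o['ft_force'])
snap('side','s5');snap('top','t5')
p=o['position']
print(proj(p+[0,0,-.022],'side'),proj(p+[0,0,-.022],'top'),proj(p+[0,0,-.022],'wrist',o))
a=cv2.resize(cv2.imread('pics/w5.png')[150:350,130:430],(600,400))[:, 100:500]
b=cv2.resize(cv2.imread('pics/s5.png')[150:250,266:366],(400,400))
cv2.imwrite('pics/c5.png',np.hstack([a,b]))
```

```text
[0.62857875 0.00956767 0.18073142] 0.015032662561813247 [-0.14438084  0.33017294  0.10130317]
[316.10214206 198.93034816] [275.76577182 170.34281063] [274.67365878 235.93531155]
```

View pics/c5.png

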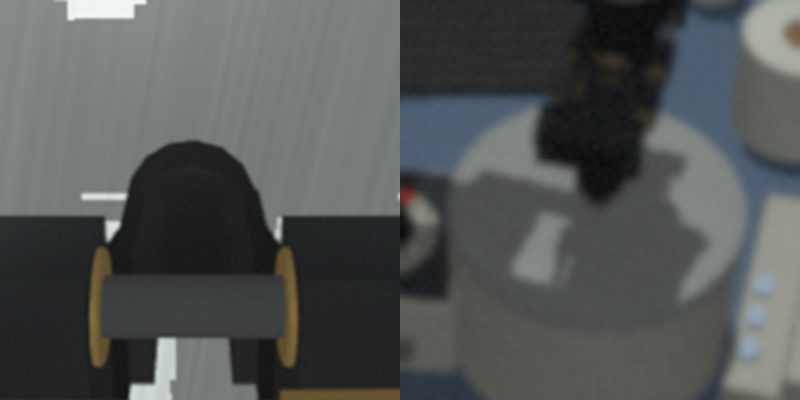

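```bash
python3 -c "
from h import *
o=get_obs();print(o['time'],o['grip_width'],o['ft_force'])"; python3 -m jog '[{"grip":255,"travel":[0,0,0],"twist":0},{"grip":255,"travel":[0,0,0],"twist":0},{"grip":255,"travel":[0,0,0],"twist":0},{"grip":255,"travel":[0,0,0],"twist":0}]'
```

```text
8.55 0.004320397990276138 [ 0.2694866  -0.36642289 -0.37095919]
time: 8.95
position: [0.6286, 0.0096, 0.1807]
tool_rot: [1.0, 0.001, -0.0, 0.0]
ft_force: [0.2, -0.6, -0.8]
grip_width: 0.0004
```

Run:
```python
from h import *
o1=dict(position=np.array([.51464,-.08082,.30597]),tool_rot=Ro.from_euler('xyz',[179.9498,-.02295,.19186],degrees=True).as_quat())
o2=dict(position=np.array([.62368,.00498,.23571]),tool_rot=np.array([1,0,0,0.]))
o5=dict(position=np.array([.62858,.00957,.18073]),tool_rot=np.array([1,0,0,0.]))
T=((276,171),'top',None);S=((316,192),'side',None);A=((166,65),'wrist',o1);B=((269,217),'wrist',o2);C=((275,249),'wrist',o5)
for k in ([T,S],[A,B],[A,S],[T,A],[T,B],[S,B],[B,C],[A,C],[T,S,A,B]):print(tri(k).round(4))
# lid flange outline in w2: left(128,190) right(412,190) top(272,52)
for px in((128,185),(412,190),(272,52)):print(atz(px,.147,'wrist',o2).round(3))
```

```text
[0.6241 0.0089 0.1881]
[0.6253 0.0092 0.1808]
[0.6254 0.007  0.1904]
[0.6239 0.0085 0.1826]
[0.6238 0.0088 0.1757]
[0.6271 0.0091 0.1887]
[0.614  0.0096 0.145 ]
[0.6263 0.0101 0.1752]
[0.625  0.0089 0.1861]
[0.641 0.122 0.147]
[ 0.637 -0.105  0.147]
[0.739 0.007 0.147]
```

Run:
```python
from h import *
im,o=snap('wrist','w6');snap('side','s6')
a=cv2.resize(im[200:420,180:380,::-1],(545,600));b=cv2.resize(cv2.imread('pics/s6.png')[140:260,286:336],(250,600))
cv2.imwrite('pics/c6.png',np.hstack([a,b]))
```

```text
(no output)
```

View pics/c6.png

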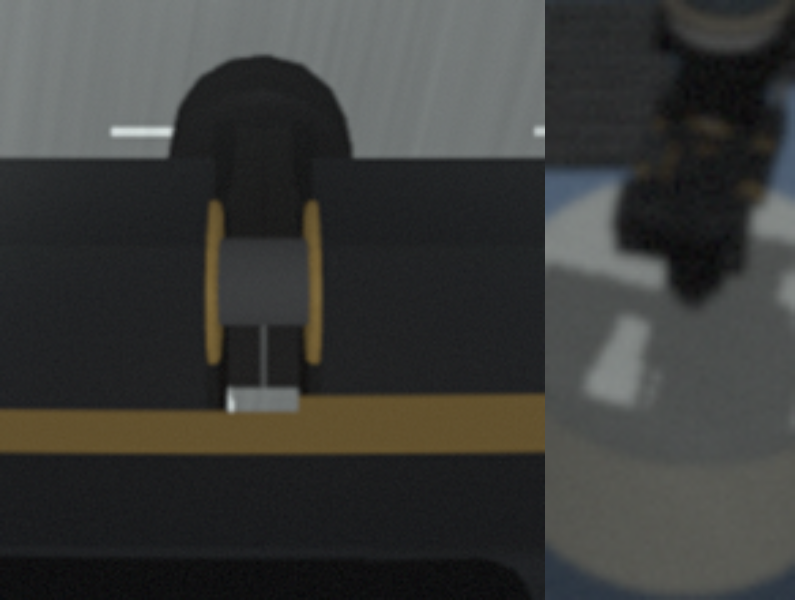

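Run:
```python
from h import *
a=cv2.imread('pics/w6.png')[210:340,230:320].astype(float);a=cv2.resize(np.clip((a-10)*4,0,255).astype('uint8'),(400,578))
b=cv2.imread('pics/w2.png')[170:270,230:310].astype(float);b=cv2.resize(np.clip((b-10)*4,0,255).astype('uint8'),(400,578))
cv2.imwrite('pics/c7.png',np.hstack([a,b]))
```

```text
(no output)
```

View pics/c7.png

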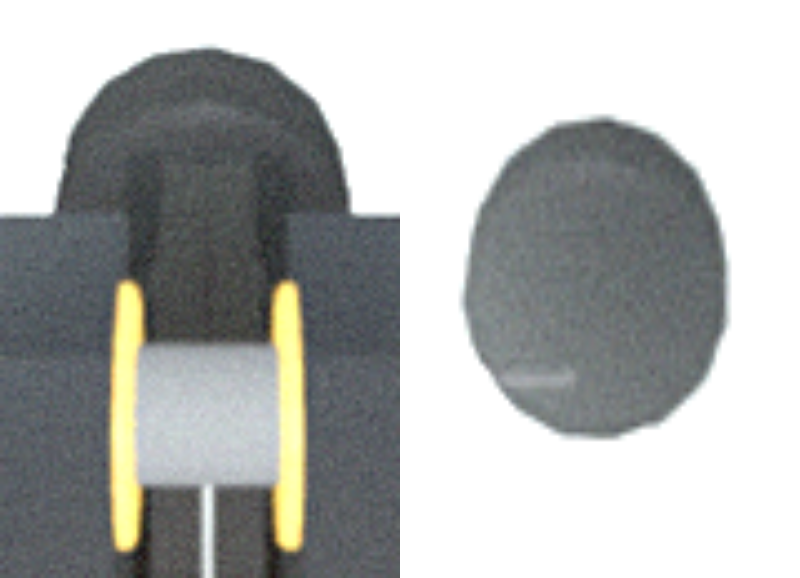

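```bash
python3 - <<'E'
from h import *
o=get_obs();p=o['position'];print(p,o['tool_rot'])
for x in(0,.0095,.0155):print(x,[(round(z*1e3),proj(p+[x,0,-z],'wrist',o).round(0).tolist()) for z in(-.01,-.005,0,.005,.010,.015,.022)])
E
python3 -m jog '[{"grip":255,"travel":[0,0,-0.2],"twist":0},{"grip":255,"travel":[0,0,0],"twist":0}]'
python3 -m jog '[{"grip":255,"travel":[0,0,-0.2],"twist":0},{"grip":255,"travel":[0,0,0],"twist":0}]'
```

```text
[0.62856492 0.00958084 0.18075534] [ 9.99999870e-01  5.09396973e-04 -6.32990512e-06 -2.23157392e-05]
0 [(-10, [274.0, 258.0]), (-5, [275.0, 254.0]), (0, [275.0, 250.0]), (5, [275.0, 247.0]), (10, [275.0, 243.0]), (15, [275.0, 240.0]), (22, [275.0, 236.0])]
0.0095 [(-10, [274.0, 241.0]), (-5, [275.0, 237.0]), (0, [275.0, 234.0]), (5, [275.0, 231.0]), (10, [275.0, 228.0]), (15, [275.0, 225.0]), (22, [275.0, 221.0])]
0.0155 [(-10, [274.0, 230.0]), (-5, [274.0, 227.0]), (0, [275.0, 224.0]), (5, [275.0, 221.0]), (10, [275.0, 218.0]), (15, [275.0, 215.0]), (22, [275.0, 212.0])]
time: 9.25
position: [0.6283, 0.0096, 0.1784]
tool_rot: [1.0, 0.0, -0.0, -0.0]
ft_force: [0.1, -0.0, 0.2]
grip_width: 0.0003
time: 9.45
position: [0.6283, 0.0096, 0.1764]
tool_rot: [1.0, 0.001, -0.0, -0.0]
ft_force: [0.4, -0.2, -0.9]
grip_width: 0.0006
```

```bash
for i in 1; do :; done; python3 -m jog '[{"grip":255,"travel":[0,0,-0.2],"twist":0},{"grip":255,"travel":[0,0,0],"twist":0}]'
python3 -m jog '[{"grip":255,"travel":[0,0,-0.2],"twist":0},{"grip":255,"travel":[0,0,0],"twist":0}]'
python3 - <<'E'
from h import *
o=dict(position=np.array([.51464,-.08082,.30597]),tool_rot=np.array([1,0,0,0.]))
for x in (-.0095,.0095):
  for z in(.022,0,-.02,-.05):print(x,z,[proj(o['position']+[x,s*.0435,-z],'wrist',o).round(0).tolist() for s in(1,-1)])
o=get_obs();im=camera('side');p=o['position']
cv2.imwrite('pics/s8.png',cv2.resize(im[100:230,260:360,::-1],None,fx=4,fy=4))
for z in(.022,0,-.02,-.04,-.06,-.1):print(z,((proj(p+[0,0,-z],'side')-[260,100])*4).round(0))
E
```

```text
time: 9.65
position: [0.6286, 0.0096, 0.1747]
tool_rot: [1.0, 0.001, 0.0, 0.0]
ft_force: [-0.4, -0.3, 0.4]
grip_width: 0.0006
time: 9.85
position: [0.6287, 0.0095, 0.1746]
tool_rot: [1.0, 0.001, 0.0, 0.0]
ft_force: [-2.4, -0.6, 8.3]
grip_width: 0.0005
-0.0095 0.022 [[205.0, 250.0], [344.0, 250.0]]
-0.0095 0 [[198.0, 265.0], [351.0, 265.0]]
-0.0095 -0.02 [[190.0, 283.0], [359.0, 282.0]]
-0.0095 -0.05 [[173.0, 316.0], [375.0, 316.0]]
0.0095 0.022 [[204.0, 221.0], [346.0, 221.0]]
0.0095 0 [[196.0, 234.0], [353.0, 234.0]]
0.0095 -0.02 [[187.0, 248.0], [362.0, 248.0]]
0.0095 -0.05 [[169.0, 277.0], [379.0, 277.0]]
0.022 [224. 401.]
0 [226. 381.]
-0.02 [228. 363.]
-0.04 [229. 344.]
-0.06 [231. 325.]
-0.1 [235. 285.]
```

View pics/s8.png

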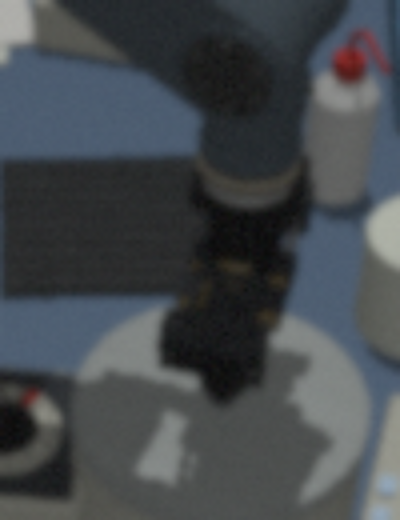

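The cause is clear: shut, the fingertips rest on the knob top (z 0.191) at reported TCP z 0.1746. So the real tips are about 17 mm behind the reported TCP, not 22 mm ahead. The open fingertips in w1, at (190,250) and (362,248), fit tool z = −0.02 as well. From here I use tip = TCP + 17 mm and grasp point = TCP + 36 mm, approaching with force checks.

```bash
python3 -m jog '[{"grip":0,"travel":[0,0,1.5],"twist":0},{"grip":0,"travel":[0,0,0],"twist":0},{"grip":0,"travel":[0,0,0],"twist":0},{"grip":0,"travel":[0,0,0],"twist":0},{"grip":0,"travel":[0,0,0],"twist":0},{"grip":0,"travel":[0,0,0],"twist":0},{"grip":0,"travel":[0,0,0],"twist":0},{"grip":0,"travel":[0,0,0],"twist":0}]' 40
python3 -m jog '[{"grip":0,"travel":[-0.3,0,0],"twist":0},{"grip":0,"travel":[0,0,-1],"twist":0},{"grip":0,"travel":[0,0,-1],"twist":0},{"grip":0,"travel":[0,0,-1],"twist":0},{"grip":0,"travel":[0,0,-0.5],"twist":0},{"grip":0,"travel":[0,0,0],"twist":0}]'
```

```text
time: 10.7
position: [0.6285, 0.0096, 0.1876]
tool_rot: [1.0, 0.0, -0.0, -0.0]
ft_force: [-0.1, -0.3, 1.3]
grip_width: 0.056
time: 11.3
position: [0.6247, 0.0097, 0.1512]
tool_rot: [1.0, 0.001, -0.001, -0.0]
ft_force: [-0.3, 0.1, -0.0]
grip_width: 0.0866
```

```bash
python3 -m jog '[{"grip":0,"travel":[0,0,-0.3],"twist":0},{"grip":0,"travel":[0,0,-0.3],"twist":0},{"grip":0,"travel":[0,0,-0.2],"twist":0},{"grip":0,"travel":[0,0,0],"twist":0},{"grip":255,"travel":[0,0,0],"twist":0},{"grip":255,"travel":[0,0,0],"twist":0},{"grip":255,"travel":[0,0,0],"twist":0},{"grip":255,"travel":[0,0,0],"twist":0}]' 40
python3 -m jog '[{"grip":255,"travel":[0,0,0],"twist":0},{"grip":255,"travel":[0,0,0],"twist":0},{"grip":255,"travel":[0,0,0],"twist":0},{"grip":255,"travel":[0,0,0],"twist":0},{"grip":255,"travel":[0,0,0],"twist":0},{"grip":255,"travel":[0,0,0],"twist":0},{"grip":255,"travel":[0,0,0],"twist":0},{"grip":255,"travel":[0,0,0],"twist":0}]' 40
```

```text
time: 12.1
position: [0.6256, 0.0095, 0.1449]
tool_rot: [1.0, 0.0, 0.0, 0.0]
ft_force: [0.4, 0.1, 0.6]
grip_width: 0.0625
time: 12.9
position: [0.6256, 0.0098, 0.1448]
tool_rot: [1.0, 0.0, 0.0, -0.0]
ft_force: [0.2, 1.8, 0.4]
grip_width: 0.0369
```

Knob gripped (37 mm). Lift.

```bash
python3 -m jog '[{"grip":255,"travel":[0,0,0.5],"twist":0},{"grip":255,"travel":[0,0,1],"twist":0},{"grip":255,"travel":[0,0,1.5],"twist":0},{"grip":255,"travel":[0,0,2],"twist":0},{"grip":255,"travel":[0,0,1],"twist":0},{"grip":255,"travel":[0,0,0],"twist":0},{"grip":255,"travel":[0,0,0],"twist":0}]' 50
```

```text
time: 13.6
position: [0.625, 0.0096, 0.2044]
tool_rot: [1.0, 0.001, -0.0, -0.0]
ft_force: [-0.0, -0.1, -5.2]
grip_width: 0.0367
```

```bash
python3 -m jog '[{"grip":255,"travel":[-0.9,1.6,0],"twist":0},{"grip":255,"travel":[-1.7,3,0],"twist":0},{"grip":255,"travel":[-1.7,3,0],"twist":0},{"grip":255,"travel":[-1.7,3,0],"twist":0},{"grip":255,"travel":[-1.7,3,0],"twist":0},{"grip":255,"travel":[-1.7,3,0],"twist":0},{"grip":255,"travel":[-1.7,3,0],"twist":0},{"grip":255,"travel":[-1.7,3,0],"twist":0}]'
python3 -m jog '[{"grip":255,"travel":[-1.7,3,0],"twist":0},{"grip":255,"travel":[-1.7,3,0],"twist":0},{"grip":255,"travel":[-1.7,3,0],"twist":0},{"grip":255,"travel":[-0.8,1.6,0],"twist":0},{"grip":255,"travel":[0,0,0],"twist":0},{"grip":255,"travel":[0,0,0],"twist":0},{"grip":255,"travel":[0,0,0],"twist":0},{"grip":255,"travel":[0,0,0],"twist":0}]'
```

```text
time: 14.4
position: [0.495, 0.2371, 0.2038]
tool_rot: [1.0, 0.001, -0.001, 0.0]
ft_force: [0.3, 0.3, -5.4]
grip_width: 0.0367
time: 15.2
position: [0.4389, 0.3408, 0.2045]
tool_rot: [1.0, -0.0, -0.0, 0.0]
ft_force: [0.1, 0.3, -4.8]
grip_width: 0.037
```

Run:
```python
from h import *
im,o=snap('wrist','w9');print(o['position'],o['ft_force'])
snap('top','t9')
for n in('top','wrist'):
    for t in ['mat','lid','white1_c','blue1_c']:print(n,t,[(np.round(r['at'],3).tolist(),round(r['p'],2)) for r in search_frame(t,n)])
a=cv2.resize(cv2.imread('pics/w9.png'),(400,300))
cv2.imwrite('pics/c9.png',np.vstack([np.hstack([a,np.zeros((300,400,3),'uint8')]),np.hstack([cv2.resize(cv2.imread('pics/t9.png')[120:270,130:330],(400,300)),cv2.resize(cv2.imread('pics/t9.png')[120:270,330:530],(400,300))])]))
```

```text
[0.43885523 0.34076753 0.204532  ] [ 0.11879687  0.26947614 -4.79266636]
top mat [([0.434, 0.261, 0.001], 0.88), ([0.737, 0.292, 0.104], 0.58)]
top lid [([0.453, 0.31, 0.21], 0.73)]
top white1_c [([0.629, 0.051, 0.133], 0.57)]
top blue1_c []
wrist mat []
wrist lid [([0.486, 0.341, 0.214], 0.88)]
wrist white1_c []
wrist blue1_c []
```

View pics/c9.png

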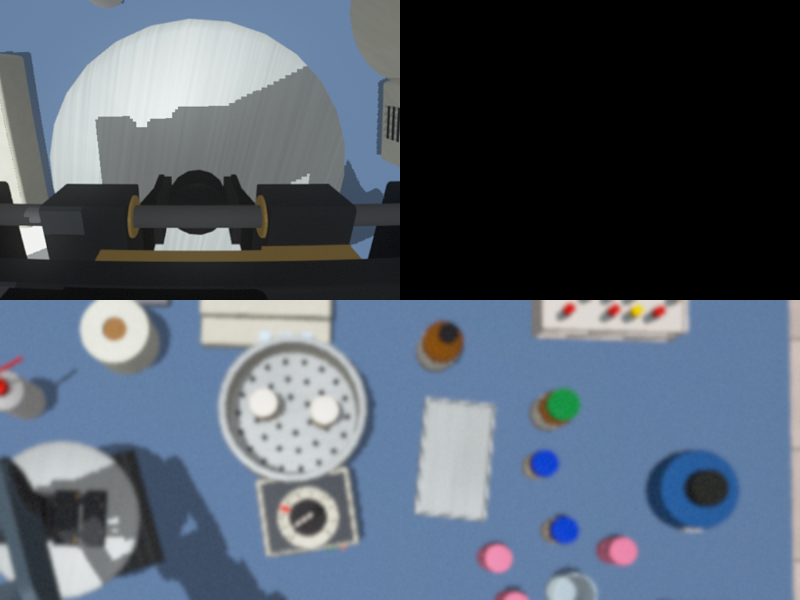

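The top view shows two white caps in the bath at (262,172) and (292,175), and the lid over the mat. Lower it.

```bash
python3 -m jog '[{"grip":255,"travel":[0,0,-2.5],"twist":0},{"grip":255,"travel":[0,0,-4],"twist":0},{"grip":255,"travel":[0,0,-4],"twist":0},{"grip":255,"travel":[0,0,-4],"twist":0},{"grip":255,"travel":[0,0,-2.5],"twist":0},{"grip":255,"travel":[0,0,-0.8],"twist":0},{"grip":255,"travel":[0,0,-0.4],"twist":0},{"grip":255,"travel":[0,0,0],"twist":0}]'
python3 - <<'E'
from h import *
c=cv2.imread('pics/t9.png');h=cv2.cvtColor(c,cv2.COLOR_BGR2HSV)
m=cv2.inRange(h,(112,180,100),(128,255,255));n,l,s,ce=cv2.connectedComponentsWithStats(m)
for i in range(1,n):
    if s[i][4]>15:print(s[i],ce[i].round(1),atz(ce[i],.072,'top').round(3))
g=cv2.cvtColor(c,cv2.COLOR_BGR2GRAY)
for p in((261.5,171),(292,175)):print('white',atz(p,.13,'top').round(3))
print('rim',atz((276.5,174.5),.14,'top').round(3),[atz(p,.14,'top').round(3) for p in ((239,172),(314,174),(276,138),(278,210))])
E
```

```text
time: 16.5
position: [0.4396, 0.3421, 0.0234]
tool_rot: [1.0, 0.001, 0.001, -0.0]
ft_force: [0.6, 0.1, -5.5]
grip_width: 0.0369
[396 195  13  13 109] [402.1 201.3] [ 0.553 -0.403  0.072]
[406 228  13  14 120] [411.9 234.6] [ 0.446 -0.436  0.072]
white [0.63  0.055 0.13 ]
white [ 0.62  -0.041  0.13 ]
rim [0.619 0.007 0.14 ] [array([0.623, 0.124, 0.14 ]), array([ 0.624, -0.109,  0.14 ]), array([0.734, 0.012, 0.14 ]), array([ 0.508, -0.001,  0.14 ])]
```

```bash
python3 -m jog '[{"grip":255,"travel":[0,0,-0.4],"twist":0},{"grip":255,"travel":[0,0,-0.2],"twist":0},{"grip":255,"travel":[0,0,0],"twist":0}]'
python3 -m jog '[{"grip":255,"travel":[0,0,-0.2],"twist":0},{"grip":255,"travel":[0,0,0],"twist":0},{"grip":0,"travel":[0,0,0],"twist":0},{"grip":0,"travel":[0,0,0],"twist":0},{"grip":0,"travel":[0,0,0],"twist":0},{"grip":0,"travel":[0,0,0],"twist":0},{"grip":0,"travel":[0,0,0],"twist":0},{"grip":0,"travel":[0,0,0],"twist":0}]'
```

```text
time: 16.8
position: [0.4389, 0.3418, 0.0174]
tool_rot: [1.0, 0.001, 0.0, -0.0]
ft_force: [0.6, -0.5, -4.3]
grip_width: 0.0371
time: 17.6
position: [0.4386, 0.3416, 0.0147]
tool_rot: [1.0, 0.0, -0.0, 0.0]
ft_force: [0.7, 0.1, 0.4]
grip_width: 0.0766
```

Lid down and released. Both whites sit at ±y in the tub, so I take them with the jaws along x (yaw 90°) to keep the fingers off the wall.

```bash
python3 -m jog '[{"grip":0,"travel":[0,0,2],"twist":0},{"grip":0,"travel":[0,0,3],"twist":0},{"grip":0,"travel":[0,0,5],"twist":0},{"grip":0,"travel":[0,0,5],"twist":0},{"grip":0,"travel":[0,0,5],"twist":0},{"grip":0,"travel":[1,-1.5,4],"twist":0},{"grip":0,"travel":[0,0,0],"twist":0}]' 30
python3 -c "
from h import *
o=get_obs();print(o['q'].round(2))
print([ (t,np.round(r['at'],3).tolist(),round(r['p'],2)) for t in('lid_knob',) for r in (camera('wrist') is not None and search_frame(t,'wrist'))])"
```

```text
time: 18.3
position: [0.4533, 0.3274, 0.2614]
tool_rot: [1.0, 0.0, 0.007, -0.003]
ft_force: [0.5, 0.1, 0.1]
grip_width: 0.0869
[ 0.43  0.37  1.54 -0.    1.21  2.  ]
[('lid_knob', [0.446, 0.344, 0.02], 0.9)]
```

```bash
python3 -m jog '[{"grip":0,"travel":[1.6,-2.5,0],"twist":8.5},{"grip":0,"travel":[1.6,-2.5,0],"twist":8.5},{"grip":0,"travel":[1.6,-2.5,0],"twist":8.5},{"grip":0,"travel":[1.6,-2.5,0],"twist":8.5},{"grip":0,"travel":[1.6,-2.5,0],"twist":8.5},{"grip":0,"travel":[1.6,-2.5,0],"twist":8.5},{"grip":0,"travel":[1.6,-2.5,0],"twist":8.5},{"grip":0,"travel":[1.6,-2.5,0],"twist":8.5}]'
python3 -m jog '[{"grip":0,"travel":[1.6,-2.5,0],"twist":8.5},{"grip":0,"travel":[1.6,-2.5,0],"twist":8.5},{"grip":0,"travel":[1.6,-2.2,0],"twist":5},{"grip":0,"travel":[0,0,0],"twist":0},{"grip":0,"travel":[0,0,0],"twist":0},{"grip":0,"travel":[0,0,0],"twist":0}]'
python3 - <<'E'
from h import *
im,o=snap('wrist','w10');print(o['position'],Ro.from_quat(o['tool_rot']).as_euler('xyz',degrees=True).round(2),o['q'].round(2))
for X in((.63,.055,.13),(.62,-.041,.13),(.622,.007,.14)):print(proj(X,'wrist',o).round(0))
for t in ('white1_c',):print(t,[(np.round(r['at'],3).tolist(),round(r['p'],2)) for r in search_frame(t,'wrist')])
E
```

```text
time: 19.2
position: [0.5753, 0.1258, 0.2518]
tool_rot: [0.827, 0.562, -0.002, -0.002]
ft_force: [0.4, 0.6, 0.1]
grip_width: 0.0871
time: 19.8
position: [0.623, 0.0556, 0.2531]
tool_rot: [0.707, 0.708, -0.001, -0.002]
ft_force: [-0.6, -0.8, 0.4]
grip_width: 0.0872
[0.62301971 0.05562261 0.25309778] [-1.7978e+02 -5.0000e-02  9.0060e+01] [-0.09  0.48  1.37  0.    1.29 -0.09]
[285. 196.]
[274. 291.]
[276. 250.]
white1_c [([0.633, 0.058, 0.132], 0.96)]
```

View pics/w10.png

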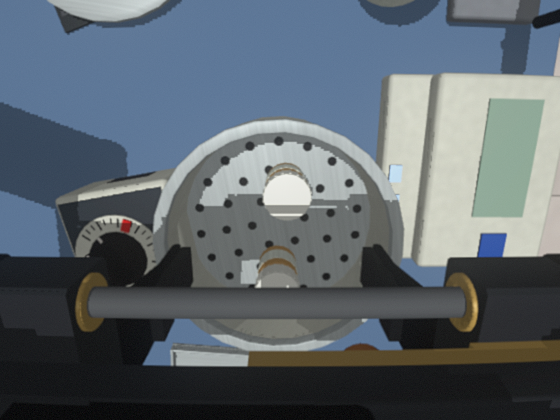

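White A top at (287,194), so the jar is at (0.632, 0.057). Descend and grip.

```bash
python3 -m jog '[{"grip":0,"travel":[0.9,0.1,-2],"twist":0},{"grip":0,"travel":[0,0,-4],"twist":0},{"grip":0,"travel":[0,0,-4],"twist":0},{"grip":0,"travel":[0,0,-3],"twist":0},{"grip":0,"travel":[0,0,-2],"twist":0},{"grip":0,"travel":[0,0,-1.3],"twist":0},{"grip":0,"travel":[0,0,-0.6],"twist":0},{"grip":0,"travel":[0,0,0],"twist":0}]' 25
python3 -m jog '[{"grip":255,"travel":[0,0,-0.4],"twist":0},{"grip":255,"travel":[0,0,0],"twist":0},{"grip":255,"travel":[0,0,0],"twist":0},{"grip":255,"travel":[0,0,0],"twist":0},{"grip":255,"travel":[0,0,0],"twist":0},{"grip":255,"travel":[0,0,0],"twist":0},{"grip":255,"travel":[0,0,0],"twist":0},{"grip":255,"travel":[0,0,0],"twist":0}]' 25
python3 -m jog '[{"grip":255,"travel":[0,0,0],"twist":0},{"grip":255,"travel":[0,0,0],"twist":0},{"grip":255,"travel":[0,0,0],"twist":0},{"grip":255,"travel":[0,0,0],"twist":0}]' 25
```

```text
time: 20.7
position: [0.6334, 0.056, 0.0856]
tool_rot: [0.707, 0.708, -0.0, -0.0]
ft_force: [0.5, 0.4, 0.4]
grip_width: 0.0871
time: 21.5
position: [0.6333, 0.0556, 0.0819]
tool_rot: [0.707, 0.707, -0.0, -0.0]
ft_force: [-1.7, -0.0, 1.3]
grip_width: 0.0434
time: 21.9
position: [0.6333, 0.0556, 0.0819]
tool_rot: [0.707, 0.707, -0.0, -0.0]
ft_force: [-2.2, -0.4, 3.7]
grip_width: 0.0438
```

Gripped (44 mm). Lift and carry to the near tray slot (0.519, −0.266); there the jaws-along-x body stays clear of the reagent bottle.

```bash
python3 -m jog '[{"grip":255,"travel":[0,0,1],"twist":0},{"grip":255,"travel":[0,0,2],"twist":0},{"grip":255,"travel":[0,0,4],"twist":0},{"grip":255,"travel":[0,0,4],"twist":0},{"grip":255,"travel":[-0.7,-2,1],"twist":0},{"grip":255,"travel":[-1.3,-3.7,0],"twist":0},{"grip":255,"travel":[-1.3,-3.7,0],"twist":0},{"grip":255,"travel":[-1.3,-3.7,0],"twist":0}]' 25
python3 -m jog '[{"grip":255,"travel":[-1.3,-3.7,0],"twist":0},{"grip":255,"travel":[-1.3,-3.7,0],"twist":0},{"grip":255,"travel":[-1.3,-3.7,0],"twist":0},{"grip":255,"travel":[-1.3,-3.7,0],"twist":0},{"grip":255,"travel":[-1.3,-3,0],"twist":0},{"grip":255,"travel":[-0.3,-1,0],"twist":0},{"grip":255,"travel":[0,0,0],"twist":0},{"grip":255,"travel":[0,0,0],"twist":0}]' 25
```

```text
time: 22.7
position: [0.5875, -0.0765, 0.2023]
tool_rot: [0.706, 0.708, 0.0, 0.001]
ft_force: [-0.4, -0.3, -0.3]
grip_width: 0.0434
time: 23.5
position: [0.5198, -0.2626, 0.2018]
tool_rot: [0.707, 0.707, 0.0, -0.0]
ft_force: [-0.8, -0.8, -1.8]
grip_width: 0.0431
```

```bash
python3 -m jog '[{"grip":255,"travel":[0,-0.3,-2],"twist":0},{"grip":255,"travel":[0,0,-4],"twist":0},{"grip":255,"travel":[0,0,-4],"twist":0},{"grip":255,"travel":[0,0,-3.5],"twist":0},{"grip":255,"travel":[0,0,-2],"twist":0},{"grip":255,"travel":[0,0,-0.9],"twist":0},{"grip":255,"travel":[0,0,-0.5],"twist":0},{"grip":255,"travel":[0,0,0],"twist":0}]' 25
python3 -m jog '[{"grip":255,"travel":[0,0,-0.2],"twist":0},{"grip":255,"travel":[0,0,-0.2],"twist":0},{"grip":255,"travel":[0,0,0],"twist":0}]' 25
```

```text
time: 24.3
position: [0.5203, -0.266, 0.033]
tool_rot: [0.706, 0.708, 0.0, 0.0]
ft_force: [-0.6, -1.0, -0.7]
grip_width: 0.0434
time: 24.6
position: [0.5198, -0.2667, 0.0294]
tool_rot: [0.707, 0.707, 0.0, 0.001]
ft_force: [0.6, -0.1, -1.9]
grip_width: 0.0434
```

```bash
python3 -m jog '[{"grip":255,"travel":[0,0,-0.2],"twist":0},{"grip":255,"travel":[0,0,0],"twist":0},{"grip":70,"travel":[0,0,0],"twist":0},{"grip":70,"travel":[0,0,0],"twist":0},{"grip":70,"travel":[0,0,0],"twist":0},{"grip":70,"travel":[0,0,0],"twist":0},{"grip":70,"travel":[0,0,0],"twist":0}]' 25
python3 -m jog '[{"grip":70,"travel":[0,0,2],"twist":0},{"grip":0,"travel":[0,0,4],"twist":0},{"grip":0,"travel":[0,0,5],"twist":0},{"grip":0,"travel":[0,0,5],"twist":0},{"grip":0,"travel":[0,0,5],"twist":0},{"grip":0,"travel":[1.3,3,0],"twist":0},{"grip":0,"travel":[1.3,3,0],"twist":0},{"grip":0,"travel":[1.3,3,0],"twist":0}]' 25
python3 -m jog '[{"grip":0,"travel":[1.3,3,0],"twist":0},{"grip":0,"travel":[1.3,3,0],"twist":0},{"grip":0,"travel":[1.3,3,0],"twist":0},{"grip":0,"travel":[1.3,3,0],"twist":0},{"grip":0,"travel":[1.2,1.5,0],"twist":0},{"grip":0,"travel":[0,0,0],"twist":0},{"grip":0,"travel":[0,0,0],"twist":0}]' 25
python3 - <<'E'
from h import *
im,o=snap('wrist','w11');print(o['position'])
c=get_calibration('wrist')
for t in ('white1_c',):print(t,[(np.round(r['at'],3).tolist(),round(r['p'],2)) for r in search_frame(t,'wrist')])
print(proj((.622,-.041,.13),'wrist',o).round(0))
g=cv2.cvtColor(im,cv2.COLOR_RGB2HSV);m=((g[...,1]<25)&(g[...,2]>190)).astype('uint8');n,l,s,ce=cv2.connectedComponentsWithStats(m)
for i in range(1,n):
    if s[i][4]>600:print(s[i],ce[i].round(0),atz(ce[i],.13,'wrist',o).round(3))
camera('top')
for t in ('white1_c','blue1_c'):print(t,[(np.round(r['at'],3).tolist(),round(r['p'],2)) for r in search_frame(t,'top')])
E
```

```text
time: 25.3
position: [0.5195, -0.2664, 0.0266]
tool_rot: [0.707, 0.707, -0.0, -0.0]
ft_force: [-0.8, -0.4, 0.0]
grip_width: 0.0627
time: 26.1
position: [0.5588, -0.1757, 0.2374]
tool_rot: [0.707, 0.707, 0.0, 0.001]
ft_force: [-0.2, 0.1, -0.8]
grip_width: 0.087
time: 26.8
position: [0.6224, -0.042, 0.2364]
tool_rot: [0.707, 0.708, -0.001, 0.0]
ft_force: [-0.0, -0.6, 0.7]
grip_width: 0.0866
[ 0.62244284 -0.0419615   0.23642496]
white1_c [([0.523, -0.249, 0.051], 0.65)]
[277. 199.]
[  88    0  155  182 2475] [163.  64.] [0.534 0.067 0.13 ]
[ 319    0  126  183 5837] [411.  58.] [0.725 0.072 0.13 ]
[  437     0   123   189 12901] [488. 109.] [0.792 0.035 0.13 ]
[  186    39   190   161 21268] [283. 121.] [0.627 0.023 0.13 ]
[109 122  38  74 806] [129. 159.] [ 0.499 -0.007  0.13 ]
[ 507  191   53   65 1544] [535. 228.] [ 0.855 -0.067  0.13 ]
white1_c [([0.519, -0.263, 0.077], 0.45)]
blue1_c []
```

View pics/w11.png

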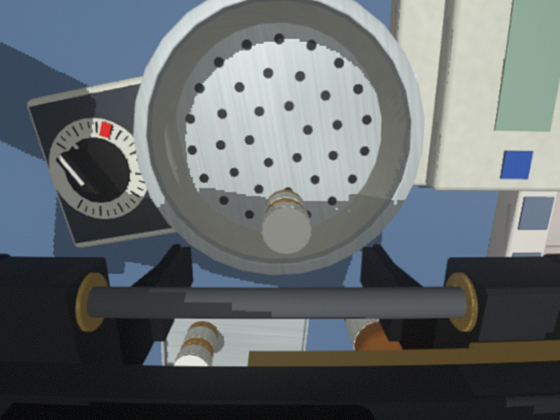

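White B's cap is at (286,230) instead of the predicted (277,199), so it stands deeper towards −y, still upright. The dial pointer and red tab are also visible at left, near (62,156) and (105,130).

Run:
```python
from h import *
o=get_obs()
print(o['position'],atz((286,230),.13,'wrist',o).round(4),atz((287,195),.105,'wrist',o).round(4))
print('rim',[atz(p,.14,'wrist',o).round(3) for p in((134,125),(423,125),(285,273))])
# dial
for n,p,z in(('c',(98,170),.1015),('red',(105,130),.1),('ptip',(60,156),.1335)):print(n,atz(p,z,'wrist',o).round(4))
im=camera('top');cv2.imwrite('pics/t12.png',im[...,::-1])
```

```text
[ 0.62218933 -0.04266341  0.23676134] [ 0.63 -0.07  0.13] [ 0.6314 -0.0447  0.105 ]
rim [array([0.51 , 0.021, 0.14 ]), array([0.736, 0.021, 0.14 ]), array([ 0.629, -0.107,  0.14 ])]
c [ 0.4559 -0.0213  0.1015]
red [0.4667 0.0149 0.1   ]
ptip [ 0.4419 -0.0037  0.1335]
```

```bash
python3 -m jog '[{"grip":75,"travel":[0.8,-2.1,0],"twist":0},{"grip":75,"travel":[0,0,-3],"twist":0},{"grip":75,"travel":[0,0,-2],"twist":0},{"grip":75,"travel":[0,0,-1],"twist":0},{"grip":75,"travel":[0,0,0],"twist":0},{"grip":75,"travel":[0,0,0],"twist":0}]' 25
python3 - <<'E'
from h import *
im,o=snap('wrist','w13');print(o['position'],o['grip_width'])
for X in((.63,-.07,.13),(.625,-.065,.13)):print(proj(X,'wrist',o).round(0))
cv2.imwrite('pics/c13.png',im[130:360,150:420,::-1])
E
```

```text
time: 27.7
position: [0.6313, -0.0632, 0.1774]
tool_rot: [0.707, 0.707, 0.0, 0.001]
ft_force: [0.6, -0.0, 0.0]
grip_width: 0.062
[ 0.6313283  -0.06315996  0.17736716] 0.06202050557947319
[275. 232.]
[268. 225.]
```

View pics/c13.png

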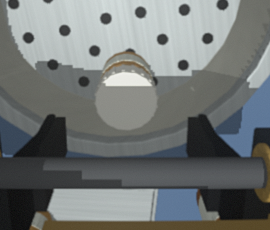

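Cap at (277,230), within 2 px of the estimate and centred between the fingers.

```bash
python3 -m jog '[{"grip":75,"travel":[0,0,-3],"twist":0},{"grip":75,"travel":[0,0,-2.5],"twist":0},{"grip":75,"travel":[0,0,-2],"twist":0},{"grip":75,"travel":[0,0,-1],"twist":0},{"grip":75,"travel":[0,0,-1],"twist":0},{"grip":75,"travel":[0,0,0],"twist":0}]' 25
python3 -m jog '[{"grip":255,"travel":[0,0,0],"twist":0},{"grip":255,"travel":[0,0,0],"twist":0},{"grip":255,"travel":[0,0,0],"twist":0},{"grip":255,"travel":[0,0,0],"twist":0},{"grip":255,"travel":[0,0,0],"twist":0},{"grip":255,"travel":[0,0,0],"twist":0},{"grip":255,"travel":[0,0,0],"twist":0}]' 25
```

```text
time: 28.35
position: [0.6305, -0.0624, 0.0814]
tool_rot: [0.707, 0.708, -0.0, -0.0]
ft_force: [0.4, -0.1, -0.4]
grip_width: 0.0614
time: 29.05
position: [0.6312, -0.0626, 0.0827]
tool_rot: [0.707, 0.707, 0.0, 0.001]
ft_force: [-1.2, 0.4, 6.1]
grip_width: 0.0433
```

```bash
python3 -m jog '[{"grip":255,"travel":[0,0,1],"twist":0},{"grip":255,"travel":[0,0,2],"twist":0},{"grip":255,"travel":[0,0,3.5],"twist":0},{"grip":255,"travel":[0,0,3.5],"twist":0},{"grip":255,"travel":[0,0,2],"twist":0},{"grip":255,"travel":[0,-1.5,0],"twist":-8.2},{"grip":255,"travel":[0,-2,0],"twist":-8.2},{"grip":255,"travel":[-0.2,-2,0],"twist":-8.2}]' 25
python3 -m jog '[{"grip":255,"travel":[-0.2,-2,0],"twist":-8.2},{"grip":255,"travel":[-0.2,-2,0],"twist":-8.2},{"grip":255,"travel":[-0.2,-2,0],"twist":-8.2},{"grip":255,"travel":[-0.2,-2,0],"twist":-8.2},{"grip":255,"travel":[-0.2,-2,0],"twist":-8.2},{"grip":255,"travel":[-0.2,-2,0],"twist":-8.2},{"grip":255,"travel":[-0.2,-2,0],"twist":-8.2},{"grip":255,"travel":[-0.2,-1,0],"twist":-8}]' 25
python3 -m jog '[{"grip":255,"travel":[0,0,-2],"twist":0},{"grip":255,"travel":[0,0,-3.5],"twist":0},{"grip":255,"travel":[0,0,-3.5],"twist":0},{"grip":255,"travel":[0,0,-3],"twist":0},{"grip":255,"travel":[0,0,0],"twist":0}]' 25
```

```text
time: 29.85
position: [0.6282, -0.1175, 0.2019]
tool_rot: [0.843, 0.539, -0.0, -0.0]
ft_force: [0.1, -0.1, -1.8]
grip_width: 0.0435
time: 30.65
position: [0.6119, -0.2691, 0.2012]
tool_rot: [1.0, -0.003, -0.001, -0.0]
ft_force: [0.1, 0.3, -1.0]
grip_width: 0.0433
time: 31.15
position: [0.6084, -0.2649, 0.0765]
tool_rot: [1.0, 0.0, -0.005, -0.003]
ft_force: [-0.4, 0.7, -2.0]
grip_width: 0.0434
```

```bash
python3 -m jog '[{"grip":255,"travel":[0,0,-2],"twist":0},{"grip":255,"travel":[0,0,-1.5],"twist":0},{"grip":255,"travel":[0,0,-0.6],"twist":0},{"grip":255,"travel":[0,0,0],"twist":0}]' 25
```

```text
time: 31.55
position: [0.6121, -0.2671, 0.0404]
tool_rot: [1.0, 0.001, -0.001, -0.0]
ft_force: [-0.6, -0.7, -0.9]
grip_width: 0.0432
```

```bash
python3 -m jog '[{"grip":255,"travel":[0,0,-0.6],"twist":0},{"grip":255,"travel":[0,0,-0.3],"twist":0},{"grip":255,"travel":[0,0,-0.2],"twist":0},{"grip":255,"travel":[0,0,0],"twist":0}]' 25
python3 -m jog '[{"grip":255,"travel":[0,0,-0.2],"twist":0},{"grip":255,"travel":[0,0,0],"twist":0},{"grip":0,"travel":[0,0,0],"twist":0},{"grip":0,"travel":[0,0,0],"twist":0},{"grip":0,"travel":[0,0,0],"twist":0},{"grip":0,"travel":[0,0,0],"twist":0},{"grip":0,"travel":[0,0,0],"twist":0},{"grip":0,"travel":[0,0,0],"twist":0}]' 25
```

```text
time: 31.95
position: [0.6125, -0.2674, 0.0297]
tool_rot: [1.0, 0.001, -0.0, -0.0]
ft_force: [-0.3, 0.1, -1.2]
grip_width: 0.0437
time: 32.75
position: [0.6125, -0.2674, 0.0276]
tool_rot: [1.0, 0.0, -0.0, -0.0]
ft_force: [0.0, 0.3, 0.4]
grip_width: 0.0823
```

```bash
python3 -m jog '[{"grip":0,"travel":[0,0,3],"twist":0},{"grip":0,"travel":[0,0,5],"twist":0},{"grip":0,"travel":[0,0,5],"twist":0},{"grip":0,"travel":[-1.5,-3.4,2],"twist":0},{"grip":0,"travel":[-1.5,-3.4,0],"twist":0},{"grip":0,"travel":[-1.5,-3.4,0],"twist":0},{"grip":0,"travel":[-1.5,-3.4,0],"twist":0},{"grip":0,"travel":[0,0,0],"twist":0}]' 25
python3 -m jog '[{"grip":0,"travel":[0,0,0],"twist":0},{"grip":0,"travel":[0,0,0],"twist":0}]'
cat > blue.py <<'E'
from h import *
import sys
im,o=snap('wrist',sys.argv[1]);print(o['position'],Ro.from_quat(o['tool_rot']).as_euler('xyz',degrees=True)[2].round(1))
def blobs(im,n,z):
    h=cv2.cvtColor(im,cv2.COLOR_RGB2HSV);m=cv2.inRange(h,(112,180,100),(128,255,255));k,l,s,ce=cv2.connectedComponentsWithStats(m)
    for i in range(1,k):
        if s[i][4]>40:print(n,s[i],ce[i].round(0),atz(ce[i],z,n,o).round(3))
blobs(im,'wrist',.072);blobs(camera('top'),'top',.072);blobs(camera('side'),'side',.068)
print([(np.round(r['at'],3).tolist(),round(r['p'],2)) for n in('top','wrist','side') for r in search_frame('white1_c',n)])
E
python3 blue.py w14
```

```text
time: 33.55
position: [0.5504, -0.4087, 0.1779]
tool_rot: [1.0, -0.002, 0.0, 0.002]
ft_force: [0.5, 0.6, 1.1]
grip_width: 0.0871
time: 33.75
position: [0.5527, -0.4024, 0.1775]
tool_rot: [1.0, 0.001, -0.0, -0.001]
ft_force: [-0.8, -1.5, 0.1]
grip_width: 0.0868
[ 0.55271359 -0.40238909  0.17750365] 0.1
wrist [ 256  171   51   52 2025] [281. 197.] [ 0.556 -0.408  0.072]
wrist [301 281  27   6  95] [314. 284.] [ 0.474 -0.438  0.072]
wrist [296 319  38  11 295] [315. 323.] [ 0.432 -0.441  0.072]
side [203 318  15  15 162] [210. 325.] [ 0.447 -0.437  0.068]
[([0.518, -0.266, 0.076], 0.52), ([0.738, 0.292, 0.105], 0.51), ([0.528, -0.273, 0.074], 0.74), ([0.537, -0.281, 0.043], 0.53)]
```

```bash
python3 -m jog '[{"grip":0,"travel":[0.2,-0.3,-2],"twist":0},{"grip":0,"travel":[0,0,-4],"twist":0},{"grip":0,"travel":[0,0,-4],"twist":0},{"grip":0,"travel":[0,0,-3],"twist":0},{"grip":0,"travel":[0,0,-1.5],"twist":0},{"grip":0,"travel":[0,0,-0.8],"twist":0},{"grip":0,"travel":[0,0,0],"twist":0},{"grip":255,"travel":[0,0,0],"twist":0}]' 25
python3 -m jog '[{"grip":255,"travel":[0,0,0],"twist":0},{"grip":255,"travel":[0,0,0],"twist":0},{"grip":255,"travel":[0,0,0],"twist":0},{"grip":255,"travel":[0,0,0],"twist":0},{"grip":255,"travel":[0,0,0],"twist":0},{"grip":255,"travel":[0,0,0],"twist":0},{"grip":255,"travel":[0,0,0],"twist":0},{"grip":255,"travel":[0,0,0],"twist":0}]' 25
```

```text
time: 34.85
position: [0.5556, -0.4074, 0.0263]
tool_rot: [1.0, 0.001, 0.001, 0.001]
ft_force: [0.5, -0.5, -0.6]
grip_width: 0.0841
time: 35.65
position: [0.5546, -0.4065, 0.0249]
tool_rot: [1.0, 0.0, 0.0, 0.0]
ft_force: [-0.2, -1.0, 0.4]
grip_width: 0.0433
```

```bash
python3 -m jog '[{"grip":255,"travel":[0,0,1.5],"twist":0},{"grip":255,"travel":[0,0,4],"twist":0},{"grip":255,"travel":[0,0,4.5],"twist":0},{"grip":255,"travel":[0,0,4.5],"twist":0},{"grip":255,"travel":[0,1.5,3],"twist":0},{"grip":255,"travel":[0,3.5,0.5],"twist":0},{"grip":255,"travel":[1.2,4,0],"twist":0},{"grip":255,"travel":[1.2,4,0],"twist":0}]' 25
python3 -m jog '[{"grip":255,"travel":[1.2,4,0],"twist":0},{"grip":255,"travel":[1.2,4,0],"twist":0},{"grip":255,"travel":[1.2,4,0],"twist":0},{"grip":255,"travel":[1.2,4,0],"twist":0},{"grip":255,"travel":[1.2,4,0],"twist":0},{"grip":255,"travel":[1.2,4,0],"twist":0},{"grip":255,"travel":[1.2,2.5,0],"twist":0},{"grip":255,"travel":[1.2,2,0],"twist":0}]' 25
python3 -m jog '[{"grip":255,"travel":[0,0,0],"twist":0},{"grip":255,"travel":[0,0,0],"twist":0},{"grip":255,"travel":[0,0,0],"twist":0}]' 25
```

```text
time: 36.45
position: [0.5785, -0.2755, 0.2064]
tool_rot: [1.0, -0.0, 0.001, 0.0]
ft_force: [1.1, -0.4, -0.9]
grip_width: 0.0438
time: 37.25
position: [0.6745, 0.0111, 0.2056]
tool_rot: [1.0, 0.001, 0.0, -0.0]
ft_force: [-0.4, 0.3, -1.9]
grip_width: 0.0435
time: 37.55
position: [0.674, 0.0077, 0.205]
tool_rot: [1.0, 0.0, -0.0, 0.0]
ft_force: [0.9, 0.1, -0.7]
grip_width: 0.0435
```

```bash
python3 -m jog '[{"grip":255,"travel":[0,0,-2],"twist":0},{"grip":255,"travel":[0,0,-3],"twist":0},{"grip":255,"travel":[0,0,-3],"twist":0},{"grip":255,"travel":[0,0,-2],"twist":0},{"grip":255,"travel":[0,0,-1],"twist":0},{"grip":255,"travel":[0,0,-0.6],"twist":0},{"grip":255,"travel":[0,0,-0.3],"twist":0},{"grip":255,"travel":[0,0,0],"twist":0}]' 25
python3 -m jog '[{"grip":255,"travel":[0,0,-0.2],"twist":0},{"grip":255,"travel":[0,0,-0.2],"twist":0},{"grip":255,"travel":[0,0,0],"twist":0}]' 25
```

```text
time: 38.35
position: [0.6751, 0.0082, 0.0864]
tool_rot: [1.0, 0.0, 0.001, 0.0]
ft_force: [-0.4, -0.5, -1.4]
grip_width: 0.0431
time: 38.65
position: [0.6754, 0.0085, 0.0828]
tool_rot: [1.0, 0.001, 0.001, 0.0]
ft_force: [0.3, -0.2, 2.3]
grip_width: 0.0434
```

```bash
python3 -m jog '[{"grip":50,"travel":[0,0,0],"twist":0},{"grip":50,"travel":[0,0,0],"twist":0},{"grip":50,"travel":[0,0,0],"twist":0},{"grip":50,"travel":[0,0,0],"twist":0},{"grip":50,"travel":[0,0,0],"twist":0},{"grip":50,"travel":[0,0,2],"twist":0},{"grip":50,"travel":[0,0,4],"twist":0},{"grip":0,"travel":[0,0,4],"twist":0}]' 25
python3 -m jog '[{"grip":0,"travel":[-2,-4,0],"twist":0},{"grip":0,"travel":[-2.1,-4.1,0],"twist":0},{"grip":0,"travel":[-2.1,-4.1,0],"twist":0},{"grip":0,"travel":[-2.1,-4.1,0],"twist":0},{"grip":0,"travel":[-2.1,-4.1,0],"twist":0},{"grip":0,"travel":[-2.1,-4.1,0],"twist":0},{"grip":0,"travel":[-2.1,-4.1,0],"twist":0},{"grip":0,"travel":[-2.1,-4.1,0],"twist":0}]' 25
python3 -m jog '[{"grip":0,"travel":[-2.1,-4.1,0],"twist":0},{"grip":0,"travel":[-2.1,-4.1,0],"twist":0},{"grip":0,"travel":[-2.1,-3.6,0],"twist":0},{"grip":0,"travel":[0,0,0],"twist":0},{"grip":0,"travel":[0,0,0],"twist":0},{"grip":0,"travel":[0,0,0],"twist":0}]' 25
python3 blue.py w15
```

```text
time: 39.45
position: [0.6737, 0.0087, 0.1817]
tool_rot: [1.0, 0.0, -0.001, -0.0]
ft_force: [0.8, -0.3, 0.9]
grip_width: 0.0732
time: 40.25
position: [0.5066, -0.3199, 0.1819]
tool_rot: [1.0, 0.001, 0.0, 0.0]
ft_force: [1.4, -0.7, 0.1]
grip_width: 0.0869
time: 40.85
position: [0.4448, -0.4353, 0.1816]
tool_rot: [1.0, 0.001, -0.0, -0.001]
ft_force: [-0.8, -0.4, -0.4]
grip_width: 0.0868
[ 0.44478817 -0.43527077  0.18155449] 0.1
wrist [ 257  171   50   51 1948] [281. 196.] [ 0.448 -0.44   0.072]
top [271 153  12  12 113] [277. 158.] [0.683 0.01  0.072]
side [325 204  11  10  85] [330. 209.] [0.67  0.065 0.068]
[([0.52, -0.266, 0.076], 0.65), ([0.519, -0.277, 0.075], 0.61), ([0.529, -0.28, 0.073], 0.54), ([0.566, -0.287, 0.004], 0.17)]
```

```bash
python3 -m jog '[{"grip":30,"travel":[0.2,-0.3,-2],"twist":0},{"grip":30,"travel":[0,0,-4],"twist":0},{"grip":30,"travel":[0,0,-4],"twist":0},{"grip":30,"travel":[0,0,-3],"twist":0},{"grip":30,"travel":[0,0,-1.9],"twist":0},{"grip":30,"travel":[0,0,-0.8],"twist":0},{"grip":30,"travel":[0,0,0],"twist":0},{"grip":255,"travel":[0,0,0],"twist":0}]' 25
python3 -m jog '[{"grip":255,"travel":[0,0,0],"twist":0},{"grip":255,"travel":[0,0,0],"twist":0},{"grip":255,"travel":[0,0,0],"twist":0},{"grip":255,"travel":[0,0,0],"twist":0},{"grip":255,"travel":[0,0,0],"twist":0},{"grip":255,"travel":[0,0,0],"twist":0},{"grip":255,"travel":[0,0,0],"twist":0},{"grip":255,"travel":[0,0,0],"twist":0}]' 25
```

```text
time: 41.95
position: [0.4473, -0.44, 0.0257]
tool_rot: [1.0, 0.001, 0.001, 0.001]
ft_force: [0.4, -0.2, -0.1]
grip_width: 0.0736
time: 42.75
position: [0.4467, -0.4396, 0.0252]
tool_rot: [1.0, 0.001, 0.0, 0.0]
ft_force: [-1.1, 0.4, 5.2]
grip_width: 0.0432
```

```bash
python3 -m jog '[{"grip":255,"travel":[0,0,1.5],"twist":0},{"grip":255,"travel":[0,0,4],"twist":0},{"grip":255,"travel":[0,0,4.5],"twist":0},{"grip":255,"travel":[0,0,4.5],"twist":0},{"grip":255,"travel":[0,1.5,3],"twist":0},{"grip":255,"travel":[0,3.2,0.5],"twist":0},{"grip":255,"travel":[1.2,4,0],"twist":0},{"grip":255,"travel":[1.2,4,0],"twist":0}]' 25
python3 -m jog '[{"grip":255,"travel":[1.2,4,0],"twist":0},{"grip":255,"travel":[1.2,4,0],"twist":0},{"grip":255,"travel":[1.2,4,0],"twist":0},{"grip":255,"travel":[1.2,4,0],"twist":0},{"grip":255,"travel":[1.2,4,0],"twist":0},{"grip":255,"travel":[1.2,4,0],"twist":0},{"grip":255,"travel":[1.2,4,0],"twist":0},{"grip":255,"travel":[1.6,4,0],"twist":0}]' 25
python3 -m jog '[{"grip":255,"travel":[0,0,0],"twist":0},{"grip":255,"travel":[0,0,0],"twist":0},{"grip":255,"travel":[0,0,0],"twist":0}]' 25
```

```text
time: 43.55
position: [0.4702, -0.3113, 0.2055]
tool_rot: [1.0, -0.0, 0.0, 0.0]
ft_force: [0.5, 1.3, -0.7]
grip_width: 0.0435
time: 44.35
position: [0.5699, 0.0094, 0.2049]
tool_rot: [1.0, 0.0, -0.001, -0.0]
ft_force: [0.2, -0.7, -1.9]
grip_width: 0.0434
time: 44.65
position: [0.57, 0.0069, 0.2047]
tool_rot: [1.0, 0.0, -0.0, 0.0]
ft_force: [0.0, -1.0, -0.9]
grip_width: 0.0436
```

```bash
python3 -m jog '[{"grip":255,"travel":[0.2,0.1,-2],"twist":0},{"grip":255,"travel":[0,0,-3],"twist":0},{"grip":255,"travel":[0,0,-3],"twist":0},{"grip":255,"travel":[0,0,-2],"twist":0},{"grip":255,"travel":[0,0,-1],"twist":0},{"grip":255,"travel":[0,0,-0.6],"twist":0},{"grip":255,"travel":[0,0,-0.2],"twist":0},{"grip":255,"travel":[0,0,0],"twist":0}]' 25
python3 -m jog '[{"grip":255,"travel":[0,0,-0.2],"twist":0},{"grip":255,"travel":[0,0,-0.2],"twist":0},{"grip":255,"travel":[0,0,0],"twist":0}]' 25
```

```text
time: 45.45
position: [0.5732, 0.0081, 0.0874]
tool_rot: [1.0, 0.0, 0.001, 0.0]
ft_force: [0.3, -0.1, -1.0]
grip_width: 0.0434
time: 45.75
position: [0.5732, 0.0085, 0.0833]
tool_rot: [1.0, 0.001, 0.001, 0.0]
ft_force: [-0.0, 0.2, -1.1]
grip_width: 0.0432
```

```bash
python3 -m jog '[{"grip":255,"travel":[0,0,-0.15],"twist":0},{"grip":50,"travel":[0,0,0],"twist":0},{"grip":50,"travel":[0,0,0],"twist":0},{"grip":50,"travel":[0,0,0],"twist":0},{"grip":50,"travel":[0,0,0],"twist":0},{"grip":50,"travel":[0,0,0],"twist":0},{"grip":50,"travel":[0,0,2],"twist":0},{"grip":50,"travel":[0,0,4],"twist":0}]' 25
python3 -m jog '[{"grip":0,"travel":[0,0,4],"twist":0},{"grip":0,"travel":[0,0,4],"twist":0},{"grip":0,"travel":[-1.3,3.2,0],"twist":0},{"grip":0,"travel":[-1.3,3.2,0],"twist":0},{"grip":0,"travel":[-1.3,3.2,0],"twist":0},{"grip":0,"travel":[-1.3,3.2,0],"twist":0},{"grip":0,"travel":[-1.3,3.2,0],"twist":0},{"grip":0,"travel":[-1.3,3.2,0],"twist":0}]' 25
python3 -m jog '[{"grip":0,"travel":[-1.3,3.2,0],"twist":0},{"grip":0,"travel":[-1.3,3.2,0],"twist":0},{"grip":0,"travel":[-1.5,3.8,0],"twist":0},{"grip":0,"travel":[-1.5,3.9,0],"twist":0},{"grip":0,"travel":[0,0,0],"twist":0},{"grip":0,"travel":[0,0,0],"twist":0},{"grip":0,"travel":[0,0,0],"twist":0}]' 25
python3 - <<'E'
from h import *
im,o=snap('wrist','w16');print(o['position'])
t,_=snap('top','t16');s,_=snap('side','s16')
print('knob pred',proj((.4386,.3416,.062),'wrist',o).round(0))
a=cv2.resize(cv2.imread('pics/w16.png'),(400,300))
cv2.imwrite('pics/c16.png',np.vstack([np.hstack([a,cv2.resize(cv2.imread('pics/s16.png'),(400,300))]),np.hstack([cv2.resize(cv2.imread('pics/t16.png')[120:270,210:310],(300,450))[:300],cv2.resize(cv2.imread('pics/t16.png')[120:270,300:550],(500,300))])]))
E
```

```text
time: 46.55
position: [0.5698, 0.009, 0.1387]
tool_rot: [1.0, 0.0, -0.004, -0.001]
ft_force: [-0.0, -0.4, 0.4]
grip_width: 0.0699
time: 47.35
position: [0.4938, 0.2017, 0.2211]
tool_rot: [1.0, 0.0, -0.0, 0.0]
ft_force: [0.4, 0.2, 0.6]
grip_width: 0.087
time: 48.05
position: [0.4388, 0.3407, 0.2211]
tool_rot: [1.0, 0.0, -0.0, 0.0]
ft_force: [-0.2, -0.2, -0.8]
grip_width: 0.0873
[0.43878822 0.34071477 0.22107324]
knob pred [274. 187.]
```

View pics/c16.png

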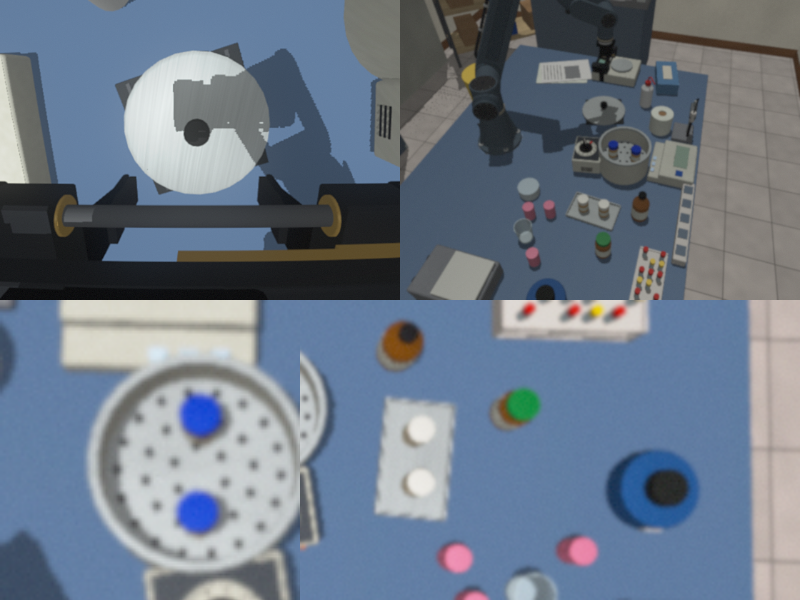

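Both blues are in the bath at ±x, both whites are on the tray, and the lid knob at (274,185) is as predicted. Fetch the lid.

```bash
python3 -m jog '[{"grip":0,"travel":[0,0.1,-3],"twist":0},{"grip":0,"travel":[0,0,-4.5],"twist":0},{"grip":0,"travel":[0,0,-4.5],"twist":0},{"grip":0,"travel":[0,0,-4],"twist":0},{"grip":0,"travel":[0,0,-2.5],"twist":0},{"grip":0,"travel":[0,0,-1.2],"twist":0},{"grip":0,"travel":[0,0,-0.8],"twist":0},{"grip":0,"travel":[0,0,0],"twist":0}]' 40
python3 -m jog '[{"grip":255,"travel":[0,0,0],"twist":0},{"grip":255,"travel":[0,0,0],"twist":0},{"grip":255,"travel":[0,0,0],"twist":0},{"grip":255,"travel":[0,0,0],"twist":0},{"grip":255,"travel":[0,0,0],"twist":0},{"grip":255,"travel":[0,0,0],"twist":0},{"grip":255,"travel":[0,0,0],"twist":0},{"grip":255,"travel":[0,0,0],"twist":0}]' 40
python3 -m jog '[{"grip":255,"travel":[0,0,0],"twist":0},{"grip":255,"travel":[0,0,0],"twist":0},{"grip":255,"travel":[0,0,0.5],"twist":0},{"grip":255,"travel":[0,0,1.5],"twist":0},{"grip":255,"travel":[0,0,3],"twist":0},{"grip":255,"travel":[0,0,3],"twist":0},{"grip":255,"travel":[0,0,3],"twist":0},{"grip":255,"travel":[0,0,3],"twist":0}]' 50
```

```text
time: 49.0
position: [0.439, 0.3423, 0.0161]
tool_rot: [1.0, 0.0, -0.0, 0.0]
ft_force: [-0.2, -0.1, 0.5]
grip_width: 0.0872
time: 49.8
position: [0.4385, 0.3423, 0.0163]
tool_rot: [1.0, 0.001, -0.0, 0.0]
ft_force: [0.1, -0.6, 0.7]
grip_width: 0.0371
time: 50.6
position: [0.4374, 0.3423, 0.1566]
tool_rot: [1.0, 0.0, -0.001, 0.0]
ft_force: [0.7, -0.2, -5.7]
grip_width: 0.037
```

```bash
python3 -m jog '[{"grip":255,"travel":[0,0,3],"twist":0},{"grip":255,"travel":[0,0,2.2],"twist":0},{"grip":255,"travel":[0.9,-1.6,0],"twist":0},{"grip":255,"travel":[1.7,-3,0],"twist":0},{"grip":255,"travel":[1.7,-3,0],"twist":0},{"grip":255,"travel":[1.7,-3,0],"twist":0},{"grip":255,"travel":[1.7,-3,0],"twist":0},{"grip":255,"travel":[1.7,-3,0],"twist":0}]' 50
python3 -m jog '[{"grip":255,"travel":[1.7,-3,0],"twist":0},{"grip":255,"travel":[1.7,-3,0],"twist":0},{"grip":255,"travel":[1.7,-3,0],"twist":0},{"grip":255,"travel":[1.7,-3,0],"twist":0},{"grip":255,"travel":[1.5,-3,0],"twist":0},{"grip":255,"travel":[0.8,-1.7,0],"twist":0},{"grip":255,"travel":[0,0,0],"twist":0},{"grip":255,"travel":[0,0,0],"twist":0}]' 50
python3 -m jog '[{"grip":255,"travel":[0,0,0],"twist":0},{"grip":255,"travel":[0,0,0],"twist":0},{"grip":255,"travel":[0,0,0],"twist":0}]' 50
```

```text
time: 51.4
position: [0.5318, 0.1755, 0.2073]
tool_rot: [1.0, 0.0, -0.001, -0.0]
ft_force: [-0.2, 0.9, -5.1]
grip_width: 0.0371
time: 52.2
position: [0.6223, 0.0103, 0.2073]
tool_rot: [1.0, 0.0, -0.002, -0.001]
ft_force: [-0.6, 0.7, -4.8]
grip_width: 0.0369
time: 52.5
position: [0.6231, 0.0107, 0.2084]
tool_rot: [1.0, 0.001, -0.0, -0.0]
ft_force: [0.7, 0.0, -4.6]
grip_width: 0.0369
```

Move to (0.624, 0.009) and lower towards z = 0.1453.

```bash
python3 -m jog '[{"grip":255,"travel":[0.1,-0.2,-1],"twist":0},{"grip":255,"travel":[0,0,-2],"twist":0},{"grip":255,"travel":[0,0,-1.5],"twist":0},{"grip":255,"travel":[0,0,-0.6],"twist":0},{"grip":255,"travel":[0,0,-0.3],"twist":0},{"grip":255,"travel":[0,0,0],"twist":0},{"grip":255,"travel":[0,0,0],"twist":0}]' 50
python3 -m jog '[{"grip":255,"travel":[0,0,-0.3],"twist":0},{"grip":255,"travel":[0,0,-0.3],"twist":0},{"grip":255,"travel":[0,0,0],"twist":0}]' 50
python3 -m jog '[{"grip":255,"travel":[0,0,-0.2],"twist":0},{"grip":255,"travel":[0,0,-0.15],"twist":0},{"grip":255,"travel":[0,0,0],"twist":0}]' 50
```

```text
time: 53.2
position: [0.6253, 0.0075, 0.155]
tool_rot: [1.0, 0.001, 0.001, 0.0]
ft_force: [0.0, 0.2, -4.9]
grip_width: 0.0371
time: 53.5
position: [0.6242, 0.0076, 0.148]
tool_rot: [1.0, 0.001, -0.0, -0.0]
ft_force: [0.5, 0.6, -5.4]
grip_width: 0.0367
time: 53.8
position: [0.6247, 0.0076, 0.1453]
tool_rot: [1.0, 0.001, 0.0, 0.0]
ft_force: [-1.0, 0.3, -1.5]
grip_width: 0.0367
```

```bash
python3 -m jog '[{"grip":255,"travel":[0,0,-0.1],"twist":0},{"grip":0,"travel":[0,0,0],"twist":0},{"grip":0,"travel":[0,0,0],"twist":0},{"grip":0,"travel":[0,0,0],"twist":0},{"grip":0,"travel":[0,0,0],"twist":0},{"grip":0,"travel":[0,0,0],"twist":0},{"grip":0,"travel":[0,0,0],"twist":0},{"grip":0,"travel":[0,0,1.5],"twist":0}]' 40
python3 -m jog '[{"grip":0,"travel":[0,0,4],"twist":0},{"grip":0,"travel":[-3.5,-0.6,0],"twist":0},{"grip":0,"travel":[-3.5,-0.6,0],"twist":0},{"grip":0,"travel":[-3.5,-0.6,0],"twist":0},{"grip":0,"travel":[-3.5,-0.6,0],"twist":0},{"grip":0,"travel":[-2.5,-0.6,0],"twist":0},{"grip":0,"travel":[0,0,0],"twist":0},{"grip":0,"travel":[0,0,0],"twist":0}]' 40
python3 - <<'E'
from h import *
im,o=snap('wrist','w17');print(o['position'],o['tool_rot'])
print('dial pred',proj((.459,-.021,.1015),'wrist',o).round(0),'lid knob top',proj((.625,.008,.191),'wrist',o).round(0))
cv2.imwrite('pics/c17.png',cv2.resize(im[100:300,140:400,::-1],(780,600),interpolation=cv2.INTER_CUBIC))
print(cv2.imwrite('pics/t17.png',camera('top')[...,::-1]))
print([(np.round(r['at'],3).tolist(),round(r['p'],2)) for r in search_frame('lid','top')])
E
```

```text
time: 54.6
position: [0.6228, 0.0078, 0.1568]
tool_rot: [1.0, 0.0, -0.003, -0.0]
ft_force: [0.2, -1.2, 0.5]
grip_width: 0.0833
time: 55.4
position: [0.4602, -0.0227, 0.1992]
tool_rot: [1.0, 0.0, 0.001, 0.0]
ft_force: [1.0, 0.1, 0.2]
grip_width: 0.087
[ 0.46023841 -0.02270548  0.19921363] [9.99999504e-01 1.19656864e-04 9.73039800e-04 1.74520066e-04]
dial pred [273. 205.] lid knob top [208. -86.]
True
[([0.626, 0.009, 0.156], 0.83)]
```

View pics/c17.png

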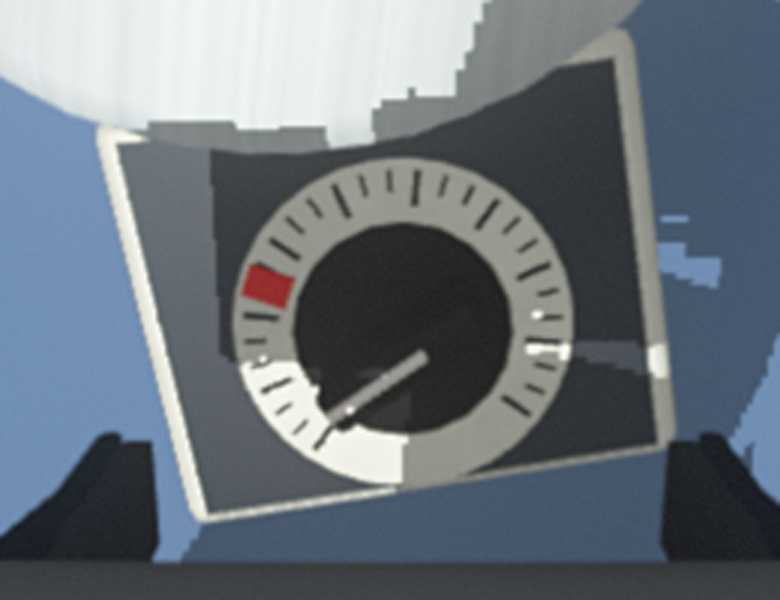

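Run:
```python
from h import *
o=dict(position=np.array([.46024,-.02271,.19921]),tool_rot=np.array([1,.00012,.00097,.00017]))
u=lambda x,y,z:atz((140+x/3,100+y/3),z,'wrist',o)
c=u(403,327,.1005);r=u(268,288,.098);print('c',c.round(4),'ring c',u(403,323,.097).round(4),'red',r.round(4),np.linalg.norm((r-c)[:2]))
for z in(.1015,.1335):
    a,b=u(425,355,z),u(332,415,z);print(z,a.round(4),b.round(4),np.degrees(np.arctan2(*(b-a)[:2][::-1])), 'tip from c',(b-c).round(4),np.degrees(np.arctan2(*(b-c)[:2][::-1])))
print('red ang',np.degrees(np.arctan2(*(r-c)[:2][::-1])),'bartop px',((proj([c[0],c[1],.1335],'wrist',o)-[140,100])*3).round(0))
```

```text
c [ 0.4551 -0.0222  0.1005] ring c [ 0.4552 -0.0222  0.097 ] red [0.4657 0.0153 0.098 ] 0.03901482431768793
0.1015 [ 0.4472 -0.0284  0.1015] [ 0.4293 -0.002   0.1015] 124.19272086492617 tip from c [-0.0258  0.0203  0.001 ] 141.87605891128686
0.1335 [ 0.4576 -0.0278  0.1335] [ 0.4417 -0.0044  0.1335] 124.19272086492623 tip from c [-0.0134  0.0178  0.033 ] 126.97352405310896
red ang 74.24336372497596 bartop px [403. 365.]
```

The lid looks seated. In the crop the dial axis is (403,327), the pointer line runs (425,355) to (332,415) at 125° in world, and the red tab at (268,288) is at 74°. That is 51° clockwise, within the 0.7–2.6 rad stated. I need yaw 125° to grip across the bar, with a narrow opening to stay clear of the lid.

```bash
python3 -m jog '[{"grip":135,"travel":[-0.5,0,0],"twist":8.4},{"grip":135,"travel":[0,0,0],"twist":8.4},{"grip":135,"travel":[0,0,0],"twist":8.4},{"grip":135,"travel":[0,0,0],"twist":8.4},{"grip":135,"travel":[0,0,0],"twist":8.4},{"grip":135,"travel":[0,0,0],"twist":8.4},{"grip":135,"travel":[0,0,0],"twist":8.4},{"grip":135,"travel":[0,0,0],"twist":8.4}]' 20
python3 -m jog '[{"grip":135,"travel":[0,0,0],"twist":8.4},{"grip":135,"travel":[0,0,0],"twist":8.4},{"grip":135,"travel":[0,0,0],"twist":8.4},{"grip":135,"travel":[0,0,0],"twist":8.4},{"grip":135,"travel":[0,0,0],"twist":8.4},{"grip":135,"travel":[0,0,0],"twist":8.4},{"grip":135,"travel":[0,0,0],"twist":7.4},{"grip":135,"travel":[0,0,0],"twist":0}]' 20
python3 -m jog '[{"grip":135,"travel":[0,0,-3],"twist":0},{"grip":135,"travel":[0,0,-2],"twist":0},{"grip":135,"travel":[0,0,-1],"twist":0},{"grip":135,"travel":[0,0,0],"twist":0},{"grip":135,"travel":[0,0,0],"twist":0}]' 20
python3 -c "
from h import *
o=get_obs();print(Ro.from_quat(o['tool_rot']).as_euler('xyz',degrees=True)[2],o['q'].round(2))"
```

```text
time: 56.35
position: [0.4558, -0.0224, 0.1986]
tool_rot: [0.831, 0.557, 0.0, 0.0]
ft_force: [-0.2, 0.2, -0.0]
grip_width: 0.042
time: 57.15
position: [0.4557, -0.0224, 0.1986]
tool_rot: [0.461, 0.887, 0.0, 0.0]
ft_force: [0.9, -0.1, 0.5]
grip_width: 0.041
time: 57.65
position: [0.4553, -0.0225, 0.139]
tool_rot: [0.462, 0.887, 0.0, 0.0]
ft_force: [-0.7, -0.2, 0.3]
grip_width: 0.0412
125.0130396259187 [-0.3   0.41  1.92  0.    0.81 -0.91]
```

```bash
python3 -m jog '[{"grip":135,"travel":[0,0,-1.5],"twist":0},{"grip":135,"travel":[0,0,-1.5],"twist":0},{"grip":135,"travel":[0,0,-1],"twist":0},{"grip":135,"travel":[0,0,-0.5],"twist":0},{"grip":135,"travel":[0,0,-0.4],"twist":0},{"grip":135,"travel":[0,0,0],"twist":0}]' 20
python3 -m jog '[{"grip":255,"travel":[0,0,0],"twist":0},{"grip":255,"travel":[0,0,0],"twist":0},{"grip":255,"travel":[0,0,0],"twist":0},{"grip":255,"travel":[0,0,0],"twist":0},{"grip":255,"travel":[0,0,0],"twist":0},{"grip":255,"travel":[0,0,0],"twist":0},{"grip":255,"travel":[0,0,0],"twist":0}]' 15
```

```text
time: 58.25
position: [0.4547, -0.0225, 0.0897]
tool_rot: [0.461, 0.887, 0.0, 0.0]
ft_force: [0.2, 0.1, 0.2]
grip_width: 0.0409
time: 58.95
position: [0.4555, -0.022, 0.09]
tool_rot: [0.462, 0.887, 0.001, 0.001]
ft_force: [2.5, 4.8, 0.0]
grip_width: 0.0125
```

Gripped the bar (12.5 mm). Turn 51° clockwise.

```bash
python3 -m jog '[{"grip":255,"travel":[0,0,0],"twist":-6},{"grip":255,"travel":[0,0,0],"twist":-7},{"grip":255,"travel":[0,0,0],"twist":-7},{"grip":255,"travel":[0,0,0],"twist":-7},{"grip":255,"travel":[0,0,0],"twist":-7},{"grip":255,"travel":[0,0,0],"twist":-7},{"grip":255,"travel":[0,0,0],"twist":-6},{"grip":255,"travel":[0,0,0],"twist":-4}]' 15
python3 -m jog '[{"grip":255,"travel":[0,0,0],"twist":0},{"grip":255,"travel":[0,0,0],"twist":0},{"grip":150,"travel":[0,0,0],"twist":0},{"grip":150,"travel":[0,0,0],"twist":0},{"grip":150,"travel":[0,0,0],"twist":0},{"grip":150,"travel":[0,0,0],"twist":0},{"grip":150,"travel":[0,0,0],"twist":0},{"grip":150,"travel":[0,0,2],"twist":0}]' 15
python3 -m jog '[{"grip":150,"travel":[0,0,3],"twist":0},{"grip":150,"travel":[0,0,4],"twist":0},{"grip":150,"travel":[0,-1.5,3],"twist":0},{"grip":150,"travel":[0,-3,0],"twist":0},{"grip":150,"travel":[0,-1,0],"twist":0},{"grip":150,"travel":[0,0,0],"twist":0},{"grip":150,"travel":[0,0,0],"twist":0}]' 15
python3 - <<'E'
from h import *
im,o=snap('wrist','w18');print(o['position'],Ro.from_quat(o['tool_rot']).as_euler('xyz',degrees=True)[2].round(2))
cx,cy=proj((.455,-.022,.11),'wrist',o);print('c px',cx,cy)
x0,y0=int(cx)-100,int(cy)-75
np.savez('w18.npz',p=o['position'],q=o['tool_rot'],x0=x0,y0=max(y0,0))
t,_=snap('top','t18');s,_=snap('side','s18')
a=cv2.resize(im[max(y0,0):max(y0,0)+150,max(x0,0):max(x0,0)+200,::-1],(560,420),interpolation=cv2.INTER_CUBIC)
b=cv2.resize(s[110:330,150:370,::-1],(240,240));d=cv2.resize(t[130:250,220:340,::-1],(240,180))
cv2.imwrite('pics/c18.png',np.hstack([a,np.vstack([b,d])]))
camera('top');print([(np.round(r['at'],3).tolist(),round(r['p'],2)) for r in search_frame('lid','top')])
E
```

```text
time: 59.75
position: [0.4541, -0.0222, 0.09]
tool_rot: [0.799, 0.601, -0.0, -0.0]
ft_force: [0.4, 3.4, 2.4]
grip_width: 0.0134
time: 60.55
position: [0.4528, -0.0221, 0.1083]
tool_rot: [0.798, 0.602, -0.002, -0.002]
ft_force: [0.3, 0.6, 0.5]
grip_width: 0.0355
time: 61.25
position: [0.4536, -0.0767, 0.2089]
tool_rot: [0.799, 0.602, -0.0, -0.001]
ft_force: [-0.1, 0.3, 0.1]
grip_width: 0.0359
[ 0.45361195 -0.07672561  0.20890139] 74.01
c px 259.6698054040881 137.5976727301404
[([0.625, 0.013, 0.149], 0.82)]
```

The viewer limit is reached, so the remaining checks are numeric.

Run:
```python
from h import *
d=np.load('w18.npz');o=dict(position=d['p'],tool_rot=d['q'])
im=cv2.imread('pics/w18.png')[...,::-1].copy();h=cv2.cvtColor(im,cv2.COLOR_RGB2HSV)
cx,cy=proj((.455,-.022,.1),'wrist',o).astype(int)
m=((h[...,0]<8)|(h[...,0]>172))&(h[...,1]>140)&(h[...,2]>80);k,l,s,ce=cv2.connectedComponentsWithStats(m.astype('uint8'))
red=None
for i in range(1,k):
    if s[i][4]>40 and np.hypot(*(ce[i]-[cx,cy]))<90:red=ce[i];print('red',s[i],ce[i].round(1))
# bright pixels whose position at z=.1335 lies within 26mm of the axis (pointer on the bar top)
g=im.min(2);ys,xs=np.mgrid[cy-70:cy+90,cx-80:cx+80].reshape(2,-1);ok=ys>=0;P=np.array([atz((x,y),.1335,'wrist',o)[:2] for x,y in zip(xs,ys)])
Q=np.array([atz((x,y),.1015,'wrist',o)[:2] for x,y in zip(xs,ys)])
c=np.array([.4552,-.022]);sel=(np.hypot(*(P-c).T)<.03)&(np.hypot(*(Q-c).T)<.029);
gg=g[ys,xs].astype(int);print('lev',np.percentile(gg[sel],[50,90,97,99.5]))
M=sel&(gg>85);pts=P[M];print(M.sum(),pts.mean(0).round(4))
img=np.zeros(g.shape,'uint8');img[ys[M],xs[M]]=1;k,l,s,ce=cv2.connectedComponentsWithStats(img)
for i in range(1,k):
    if s[i][4]<25:continue
    b=np.array([atz(p[::-1],.1335,'wrist',o)[:2] for p in np.argwhere(l==i)]);v=np.linalg.svd(b-b.mean(0))[2][0];w=(b-b.mean(0))@v
    print('bright',s[i],ce[i].round(0),b.mean(0).round(4),'len',np.ptp(w).round(4),'ang',np.degrees(np.arctan2(v[1],v[0]))%180)
r=atz(red,.098,'wrist',o)[:2];print('red ang',np.degrees(np.arctan2(*(r-c)[::-1])),np.hypot(*(r-c)))
# lid: flange & knob, before/after, from fixed cameras
for n,a,b,box in(('top','top0','t18',(230,130,325,215)),('side','side0','s18',(270,170,360,260))):
    A,B=[cv2.imread(f'pics/{f}.png',0) for f in(a,b)];x0,y0,x1,y1=box
    for f,I in((a,A),(b,B)):
        kk=(I[y0:y1,x0:x1]<45).astype('uint8');q,l,s,ce=cv2.connectedComponentsWithStats(kk)
        print(f,[(s[i][4],(ce[i]+[x0,y0]).round(1).tolist()) for i in range(1,q) if s[i][4]>60])
```

```text
red [256  79  11  16 158] [261.2  86.4]Traceback (most recent call last):
  File "<stdin>", line 10, in <module>
  File "h.py", line 20, in atz
    C,d=ray(px,n,o);return C+d*(z-C[2])/d[2]
        ~~~^^^^^^^^
  File "h.py", line 16, in ray
    c,R,t=cam(n,o);d=np.array([(px[0]-c['cx'])/c['fx'],(px[1]-c['cy'])/c['fy']]);u=d.copy()
          ~~~^^^^^
  File "h.py", line 7, in cam
    c=get_calibration(n)
ValueError: time passes only in moves, steps and waits
```

```bash
sed -i '2a import functools\nget_calibration=functools.lru_cache(None)(get_calibration)' h.py
cat > chk.py <<'E'
from h import *
d=np.load('w18.npz');o=dict(position=d['p'],tool_rot=d['q'])
im=cv2.imread('pics/w18.png')[...,::-1].copy();h=cv2.cvtColor(im,cv2.COLOR_RGB2HSV)
red=np.array([261.2,86.4]);c=np.array([.4552,-.022])
cx,cy=proj((.455,-.022,.1),'wrist',o).astype(int);g=im.min(2)
ys,xs=np.mgrid[cy-70:cy+90,cx-80:cx+80].reshape(2,-1)
P=np.array([atz((x,y),.1335,'wrist',o)[:2] for x,y in zip(xs,ys)]);Q=np.array([atz((x,y),.1015,'wrist',o)[:2] for x,y in zip(xs,ys)])
sel=(np.hypot(*(P-c).T)<.03)&(np.hypot(*(Q-c).T)<.034);gg=g[ys,xs].astype(int);print('lev',np.percentile(gg[sel],[50,90,97,99.5]))
M=sel&(gg>85);img=np.zeros(g.shape,'uint8');img[ys[M],xs[M]]=1;k,l,s,ce=cv2.connectedComponentsWithStats(img)
for i in range(1,k):
    if s[i][4]<15:continue
    b=np.array([atz(p[::-1],.1335,'wrist',o)[:2] for p in np.argwhere(l==i)]);v=np.linalg.svd(b-b.mean(0))[2][0];w=(b-b.mean(0))@v
    print('bright',s[i],ce[i].round(0),b.mean(0).round(4),'len',np.ptp(w).round(4),'ang',(np.degrees(np.arctan2(v[1],v[0]))%180).round(1))
r=atz(red,.098,'wrist',o)[:2];print('red',r.round(4),'ang',np.degrees(np.arctan2(*(r-c)[::-1])),np.hypot(*(r-c)))
for n,a,b,box in(('top','top0','t18',(230,130,325,215)),('side','side0','s18',(270,170,360,260))):
    x0,y0,x1,y1=box
    for f in(a,b):
        I=cv2.imread(f'pics/{f}.png',0);q,l,s,ce=cv2.connectedComponentsWithStats((I[y0:y1,x0:x1]<45).astype('uint8'))
        print(f,[(int(s[i][4]),(ce[i]+[x0,y0]).round(1).tolist()) for i in range(1,q) if s[i][4]>60])
E
python3 chk.py
```

```text
lev [ 73. 240. 246. 253.]
bright [ 219   98   81   80 1250] [260. 139.] [ 0.4562 -0.0219] len 0.0589 ang 114.9
red [0.4669 0.0154] ang 72.65391517974444 0.039195646157009476
top0 []
t18 []
side0 [(98, [291.2, 171.2]), (98, [315.4, 193.8])]
s18 [(294, [281.2, 176.0]), (97, [315.1, 194.5])]
```

```bash
sed -i 's/<.03)&(np.hypot(\*(Q-c).T)<.034)/<.0225)\&(np.hypot(*(Q-c).T)<.0285)/; s/gg>85/gg>110/' chk.py; python3 chk.py | head -6
python3 - <<'E'
import cv2,numpy as np
d=np.load('w18.npz');im=cv2.imread('pics/w18.png').min(2)
print('\n'.join(''.join(' .:-=+*#%@'[min(9,int(v)//26)] for v in r) for r in im[78:195,215:305][::2]))
E
```

```text
lev [ 70.  81. 251. 253.]
bright [253 109   7  43 257] [256. 129.] [ 0.4561 -0.0143] len 0.0297 ang 73.4
red [0.4669 0.0154] ang 72.65391517974444 0.039195646157009476
top0 []
t18 []
side0 [(98, [291.2, 171.2]), (98, [315.4, 193.8])]
========================+*#%@@@@@@@@@@@@@+=+++++++++#@@@@@@@%#**+=========================
==================++*%@@@@@@@@@@%#%@@@@@%=----------=#@@@@@@@@@@@@%*+=====================
===============+#%@@@@@@@@@@@@@@*-+@@@@@%=---------:-#@@@@@@@%%@@@@@@@%#+=================
============+#%@@@@@@@@#+%@@@@@@@+=#@@@@%=----------+#@@@@@@%=-+%@@@@@@@@@%*==============
=========+#%@@@@@@@@@@@@++%@@@@@@*=*%@@@%=----------*@@@@@@%+-*@@@@@@@%%@@@@%#+===========
======+#%@@@@@%*#@@@@@@@@++@@@@@@%==#@@@#=----------*@@@@@@*=+%@@@@@@#+#@@@@@@@%*+========
====+#@@@@@@@@@%+*@@@@@@@%+%@@@@@@+=#@@@*----------=*%@@@@%==#@@@@@@#++#@@@@@@@@@@#+=-====
==+#@@@@@@@@@@@@%+*@@@@@@@@@@@@@@@*=*@@@*----------*@@@@@%+=#@@@@@@%*#@@@@@@@@%%@@@%#+==-=
+#@@@@%*+%@@@@@@@@#%@@@@@@@@@@@@@@%@@@@@#+-----===-*@@@@@#+*%@@@@@@%%%@@@@@@%*+#@@@@@@#+=-
%@@@@@@%+=+%@@@@@@@@@@@@@@@@@@@@@@@@@@@@@@%%%%%
[... 3802 characters left out ...]
@%+-+%@@@@@@@@@@@@@@@@@@%+=#@@@@@%##@@@@@@%+*%@@@@@@@%*=-------
+*#%#+----=+%@@@@@@@@@@@@@@%*-*%@@@@%#%@@@@@@%%%@@@@#=*@@@@@%*+#%@@@@@%##@@@@%#+----------
=+*#%#+------=*%@@@@@@@@@@@#=+%@@@@@%+#@@@@@%+*%@@@@%+=#@@@@@%*+%@@@@@@@@@%*+-------------
===*%%#+--------=+*#%@@@@@%*+*@@@@@%*+#@@@@@%**@@@@@%*-*@@@@@@%##@@@@@@%*=----------------
====*#%#*=-----------=*#@@@@@@@@@@@%**@@@@@@%+*@@@@@@%++%@@@@@@@@@%#*+--------------------
=====*###*=--------------=+*#%%%@@@@@@@@@%%@@@@%%%@@@@@@@@%%%%*+=-------------------------
=======+*#*=--------------------==+*##%%#++***++++*#*+=---:::::::::::::::::---------------
========+**+-----------------------------::::::::::::::::::::::::::::::::::---------------
```

Pointer at 73.4° against the marker at 72.7°; a direct pixel reading gives at most about 3° (under 2 mm at the tip). The lid knob in the side view is within 1 px of its original flush place. One last check of the tray, then hand in.

Run:
```python
from h import *
for n in('top','side'):
    camera(n)
    for t in('white1_c','beaker','standard','reagent','petri','roll'):print(n,t,[(np.round(r['at'],3).tolist(),round(r['p'],2)) for r in search_frame(t,n)][:3])
print(get_obs()['time'],get_obs()['ft_force'].round(1));print(hand_in())
```

```text
top white1_c [([0.519, -0.265, 0.078], 0.61)]
top beaker [([0.344, -0.464, 0.041], 0.73), ([0.269, -0.252, 0.045], 0.48)]
top standard [([0.643, -0.415, 0.103], 0.75)]
top reagent [([0.635, 0.452, 0.119], 0.73), ([0.733, -0.23, 0.104], 0.62), ([0.269, -0.253, 0.041], 0.36)]
top petri [([0.27, -0.251, 0.043], 0.79), ([0.566, -0.268, 0.004], 0.6)]
top roll [([0.735, 0.289, 0.104], 0.69), ([0.271, -0.249, 0.043], 0.53)]
side white1_c [([0.528, -0.28, 0.073], 0.7)]
side beaker [([0.338, -0.443, 0.051], 0.84)]
side standard [([0.653, -0.44, 0.087], 0.77)]
side reagent [([0.75, -0.251, 0.093], 0.67)]
side petri [([0.279, -0.263, 0.046], 0.95), ([0.749, 0.269, 0.093], 0.55), ([0.65, -0.442, 0.085], 0.25)]
side roll [([0.457, -0.026, 0.1], 0.68), ([0.754, 0.267, 0.094], 0.64)]
62.2 [1.3 0.4 0.7]
the job is handed in; nothing more can be done
None
```

I moved the lid to the mat, put both white-capped jars on the tray and both blue-capped jars in the bath, then replaced the lid. After that I turned the thermostat about 51° clockwise to the red marker and handed the job in at 62 s. Only two blue jars showed in any view, and I left the pink look-alikes alone.

**Gripper offset:** my first two tries at the lid knob closed on nothing. On the first I lifted before the slow fingers had shut. The second showed the fingertips sit about 39 mm further back than described: a touch on the knob top put them 17 mm behind the reported tool point. I used that offset for every grasp afterwards. White jar 2 was about 3 cm from its first measured place in the bath, so I measured it again before gripping.

**Last checks:**
- **Pointer:** it reads 73.4° against 72.7° for the marker. A cruder pixel reading gave about 3° apart, under 2 mm at the tip, against the 4.5 mm limit.
- **Lid:** its knob is within 1 px, about 1 mm, of where it sat flush at the start. I did not measure its tilt directly.
- **Jars:** the last picture I viewed, taken before the lid went back, showed all four standing in place. At the end the network found only the near tray jar (white 1), so the other one was not confirmed again. The blue jars cannot be seen under the lid.
- **Other things:** the beaker, standard, reagent, petri and roll read within about 13 mm of their first positions. The petri's top-camera reading shifted by 12–13 mm, while its side-camera reading did not change. I did not check the wash bottle again at the end.
- **Picture limit:** the 16-picture limit ran out before the dial was set, so the final checks are numeric only.

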